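# Hang the nut basket in the soak tank and open the rust remover's safety cap

### The arm

A 6-joint arm with a two-finger parallel gripper is mounted at the origin on the work surface. World frame = base frame: x ahead of the robot, y to its left, z up, the work surface at z = 0. Lengths are in m, angles in degrees, forces in N, time in s.
With the tool pointing down it reaches from about 0.35 to 0.875 m from the base axis. Payload 4.2 kg.
Tool frame: the origin (TCP) lies on the centre line of the jaws, within the pads' length; the fingertips stand 8 mm ahead of it and the grasp point (between the pads) lies 11 mm behind it; z points along the fingers, y is the direction in which the jaws open and shut (so a half turn about z gives the same grasp; the last joint's range is limited). The gripper opens to 87 mm and grips with 3 to 60 N. Pads are 19 mm wide; open, the fingers measure 117 mm over their backs; the gripper's body (75 mm by 190 mm) begins 51 mm behind the grasp point.
Start: joints at [89.874, 22.042, 0.453, 0, -68.411, -14.817], TCP at [0.161, 0.604, 0.202] pointing down, gripper open.
Joint ranges: [-179.83, 179.83], [-69.29, 118.12], [-61.27, 80.66], [-181.25, 117.63], [-171.15, -9.14], [-177.46, 177.46]. Speed limits (degrees/s): [159.86, 159.86, 180, 180, 180, 180].

### API

Orientations are given as a 3x3 rotation matrix whose columns are the frame's x, y, z axes.
In Python, from station import sense, capture, finish_job, recognise gives the robot as it stands.
- The arm moves only by the tool apply_moves, never from a script. Its argument "plan" is a list that holds one entry, the list of rows, each a list of 7 numbers: the opening in per cent of the stroke, from 0 (shut) to 100 (fully open), then the shift along the world's x, y, z in units of 25 mm (1.0 is 25 mm), then the turn, a rotation vector about the world's x, y, z in rad. A call has 1 to 12 rows; each row shifts and turns the pose as measured when the row begins; what a row does not reach is not made up. A row lasts 1/12 s, in which the tool goes at most 41.7 mm and 7.16 degrees, less where a joint would pass 70% of its speed; a pose out of reach is approached as far as the arm can. A call is refused whole if a number of a shift passes 1 or a number of a turn 0.125, either way. A call with a gripper value outside its range is refused whole. The fingers move at their own pace and stop on an object; the grip force is fixed at half the most. Time passes only in rows, so rows that do not move let the fingers close. It gives the time, the measured TCP pose, the force and the opening at its end, in the units of the state.
- sense(): the state, without advancing time (a new reading comes with each control period).
- capture(name): name is "scene" or "top"; returns a dict with "pixels" (480x640x3 uint8, red, green, blue), "depth" (480x640 float32, m along the optical axis (not along the pixel's ray), 0 where there is no reading), "mtx" (3x3 intrinsics, pixels), "R" (3x3) and "t" (3): a world point X has camera coordinates R X + t. Camera axes: x right, y down, z forward; pixel columns grow to the right and rows downward; lengths in m; the calibration is good to about 2 mm. A picture is of the moment at which its call begins.
- finish_job(): hands the job in, once; it reports no verdict.
Trained networks look in a picture, given as the dict that the camera call returned (one of the last four; its "shot" number tells which), for a name from the list of things; names that differ only in an ending like _2 or _b are one class to them, and where a whole thing is asked for, a point or a joint stands for the part that bears it (a point fixed in the world has none). Each returns a list of dicts, best first, with "score" (0 to 1); they miss things now and then, are a little off and sometimes report something else, mostly with a low value. They report only what shows in the picture. A call takes as long as a camera call.
- recognise(label, picture): "at" ([x, y, z] in m, in the coordinates of the camera as it stood for that picture, good to about 4 mm: the middle of the surface that is visible of it).
The state is a dict: "time_s": time; "joints": joint angles; "joint_velocities": joint speeds; "effort": joint torques, N m; "tcp_pos": TCP position; "ee_rot": TCP orientation; "wrist_force": force on the tool from outside, world axes, zero at the start; "moment": the same for the moment, N m; "gripper_width": opening from 0.0 (shut) to 1.0 (fully open).
Only numpy, scipy, OpenCV 4.12 (cv2) and the standard library are available. Lean on these libraries where they do the work, as an engineer would, in place of code of your own. Each camera call takes 0.05 s, during which the arm holds its last target.

### The job

Get the rusty nuts ready for their soak: hang the wire basket by its handle on the two-pronged hook so that it hangs freely inside the tank, without tipping the nuts out, and let go of it. Then open the rust-remover bottle: press its red safety cap down and, keeping it pressed, turn it anticlockwise about a sixth of a turn until it is free, then lift it straight off. Finish while still gripping the cap, holding it upright and still a few centimetres above the bottle's mouth, and leave the other things on the bench where they are.

Things in the scene. Friction and masses are not known exactly. Their poses are not given: they have to be found in the camera images.
- basket_bar (a point): middle of the handle bar of a loose wire basket of rusty nuts, bar centre 115 mm above its underside; z up, y along the bar. The level bar is 8 mm thick and 114 mm long; its middle 40 mm wears an orange sleeve of 13 mm diameter, where to grip it. Under the bar the rigid handle is an open arch, 73 mm high and 114 mm wide
- basket: the wire basket itself, about 0.42 kg, nuts fixed in it: 85 mm (x) by 130 mm (y) by 38 mm high, origin at the centre of its underside; the handle rises from the middles of its two short sides, the bar straight above the origin
- hook_seat (a point): seat of the fixed two-pronged steel hook, 150 mm above the bench, z up, x from the tips towards the upright. Level prongs, 8 mm thick, run along x at y = -34 and +34 mm; this point is midway, level with their tops. A cross plate stands 66 mm behind it, 9 mm higher; 55 mm in front of it the prongs turn up into orange tips, 67 mm in front and 22 mm high. The bar rests across both prongs, centre 4 mm above this point
- station: fixed dark grey open soak tank under the hook: 280 mm (x) by 190 mm (y) by 80 mm high, 4 mm walls, origin at the centre of its underside; axes as hook_seat, which lies at x = 75 mm, z = 150 mm. The hung basket's underside is 39 mm above the bench, inside the tank: let it down into the tank's front part before the prong tips, then move it back so that the prongs enter the arch under the bar
- cap_mid (a point): centre (half-way up) of the round ribbed red safety cap: loose, 45 g, 56 mm diameter, 34 mm high, z up its axis, x marks its turn (parallel to bottle_mouth's x when locked). Locked on the bottle it is 195 mm above the bench; below its edge are 13 mm of bare neck, then a sloping shoulder. It can be gripped across at any yaw; it must be pressed (see seal), turned about 60 degrees anticlockwise from above, lifted
- bottle_mouth (a point): centre of the neck's rim, 189.5 mm above the bench, of the square white rust-remover bottle (90 mm square, 165 mm to the neck), clamped in a steel holder (foot 125 by 100 mm) screwed to the bench: it cannot move. The locked cap's centre is 5.5 mm above this point on the same axis. A sprung grey disc, 30 mm diameter, stands 6.5 mm out of the mouth under the cap
- seal (a joint): how far the cap presses the sprung disc in, m: 0 with the cap up, locked or free; 0.0065 fully pressed. It pushes up with 4.5 N at 0, 10 N at 0.0065. Lugs stop the locked cap from turning or lifting unless pressed over 0.003 (aim for 0.005); then it turns anticlockwise only, and once turned 40 to 80 degrees it rises again when let up and lifts straight off; more than 85 degrees is blocked
- oil_can: bystander: blue oil can with a brass spout, 72 mm diameter, 165 mm high, origin under its base; it and the bottle swap places between starts
- brush: bystander: hand brush 200 mm long, lying on the bench
- wrench: bystander: steel wrench 200 mm long, lying on the bench
- nut_a: bystander: rusty hexagon nut, 40 mm over corners, 22 mm high, origin under its centre
- nut_b: bystander: dark rusty hexagon nut, 48 mm over corners, 26 mm high, origin under its centre
- nut_c: bystander: bright hexagon nut, 40 mm over corners, 22 mm high, origin under its centre
- grease_jar: bystander: grey jar with black lid, 70 mm diameter, 70 mm high, origin under its centre
- nut_carton: bystander: open yellow carton of nuts, 110 by 80 by 50 mm, origin under its centre

How it is judged:
By the outcome, as a careful person would: the job done as asked, in the order asked, and still so for the second after the job is handed in, while the arm keeps its last pose, push and grip.
It also fails if it takes over 58 s, if anything falls off the work surface, if the arm or the gripper's body presses on something with over 40 N, if the wrist force passes 120 N, or if a joint passes its speed limit or range.

## Working session

There is one attempt and no reset: what is moved stays moved. The work goes in short steps, Python scripts to look and compute and a tool call to move; the robot and the scene stay as the last step left them, time stands still between calls to the robot, and variables do not carry over. Pictures are saved under pics/ and viewed, and the job is handed in when it is done.

Besides the shell and the picture viewer there is one more tool, called in YAML: its name, and indented under it one key for each argument. apply_moves: Moves the arm, as the interface text tells. Its arguments: {"type":"object","properties":{"plan":{"type":"array","items":{"type":"array","items":{"type":"array","items":{"type":"number"}}}}},"required":["plan"]}

```bash
mkdir -p pics; ls
cat > h.py <<'E'
import numpy as np, cv2
from station import sense, capture, finish_job, recognise
def W(p,c): return c["R"].T@(np.asarray(p)-c["t"])
def save(c,n): cv2.imwrite("pics/"+n,c["pixels"][:,:,::-1])
def cloud(c):
    d=c["depth"];K=c["mtx"];v,u=np.mgrid[:480,:640]
    P=np.stack([(u-K[0,2])/K[0,0]*d,(v-K[1,2])/K[1,1]*d,d],-1)
    return (P-c["t"])@c["R"]
def pix(X,c):
    q=c["mtx"]@(c["R"]@np.asarray(X)+c["t"]);return q[:2]/q[2]
def st():
    s=sense();np.set_printoptions(precision=4,suppress=True)
    print(s["time_s"],s["tcp_pos"],s["gripper_width"],s["wrist_force"],s["moment"],s["joints"]);print(np.array(s["ee_rot"]))
E
python3 - <<'E'
from h import *
st()
for n in("scene","top"):
    c=capture(n);save(c,n+"0.png");np.savez(n+"0.npz",**{k:c[k] for k in("pixels","depth","mtx","R","t")})
    print(n,-c["R"].T@c["t"])
    for l in("basket_bar","basket","station","hook_seat","cap_mid","bottle_mouth","oil_can","brush","wrench","grease_jar","nut_carton","nut_a"):
        try:
            for r in recognise(l,c)[:3]:
                w=W(r["at"],c);print(l,round(r["score"],2),w.round(4),pix(w,c).round())
        except Exception as e: print(l,e)
E
```

```text
pics
0.0 [0.161  0.6033 0.2007] 0.9980571570537796 [-0.065   0.331  -0.0772] [-0.0294  0.0104 -0.0156] [ 89.8754  22.0907   0.3807  -0.0262 -68.4091 -14.8153]
[[ 0.9662 -0.258  -0.0004]
 [-0.258  -0.9662 -0.0021]
 [ 0.0001  0.0021 -1.    ]]
scene [ 1.0862 -0.6606  0.84  ]
basket_bar 0.64 [ 0.442  -0.1446  0.0359] [273. 254.]
basket 0.76 [ 0.4453 -0.1403  0.0374] [275. 253.]
station 0.68 [0.5739 0.2564 0.0305] [427. 200.]
hook_seat 0.94 [0.5718 0.2581 0.0297] [427. 199.]
hook_seat 0.64 [ 0.6465 -0.1101  0.0869] [354. 277.]
cap_mid 0.74 [ 0.6245 -0.0816  0.2137] [358. 216.]
bottle_mouth 0.94 [ 0.6454 -0.1059  0.0878] [355. 275.]
bottle_mouth 0.33 [ 0.4829 -0.2955  0.0281] [232. 304.]
oil_can 0.9 [ 0.6136 -0.2978  0.0788] [273. 325.]
brush 0.6 [ 0.5769 -0.4308  0.0206] [207. 376.]
wrench 0.89 [ 0.4116 -0.3611  0.0038] [187. 311.]
grease_jar 0.79 [ 0.747  -0.1994  0.0638] [362. 339.]
grease_jar 0.66 [ 0.5429 -0.5631  0.0553] [127. 402.]
nut_carton 0.84 [ 0.5455 -0.5635  0.0555] [128. 403.]
nut_carton 0.33 [0.5726 0.2563 0.0326] [427. 199.]
nut_a 0.87 [ 0.7421 -0.0603  0.0264] [404. 308.]
[... 292 characters left out ...]
.65 [0.562  0.2581 0.0048] [143. 251.]
cap_mid 0.62 [ 0.6137 -0.0739  0.2166] [278. 216.]
bottle_mouth 0.92 [ 0.5815 -0.0837  0.1385] [284. 237.]
oil_can 0.56 [ 0.589  -0.2764  0.088 ] [371. 238.]
brush 0.83 [ 0.5654 -0.4271  0.0195] [430. 253.]
wrench 0.7 [ 0.3947 -0.3527  0.01  ] [399. 325.]
wrench 0.17 [0.5607 0.2521 0.0011] [146. 252.]
grease_jar 0.67 [ 0.7263 -0.1901  0.0693] [333. 180.]
grease_jar 0.44 [0.5584 0.2558 0.0076] [144. 253.]
nut_carton 0.82 [ 0.5766 -0.5507  0.0436] [485. 248.]
nut_carton 0.5 [ 0.4792 -0.2918  0.0286] [374. 288.]
nut_a 0.78 [ 0.6162 -0.1684  0.0198] [322. 230.]
nut_a 0.68 [ 0.482  -0.2887  0.0269] [373. 287.]
nut_a 0.55 [ 0.7376 -0.0549  0.0265] [275. 179.]
```

View pics/scene0.png

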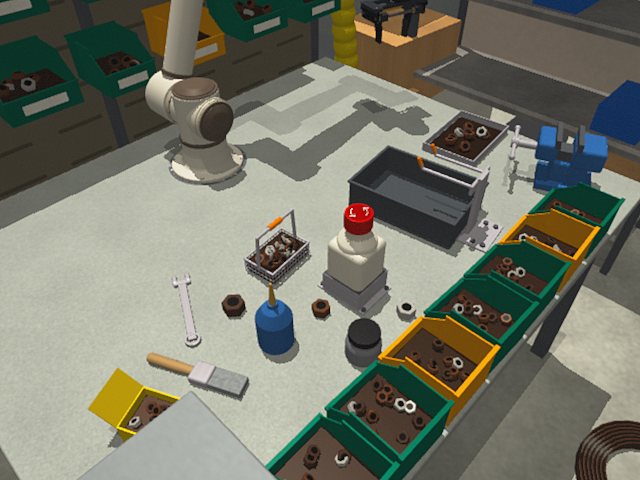

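View pics/top0.png

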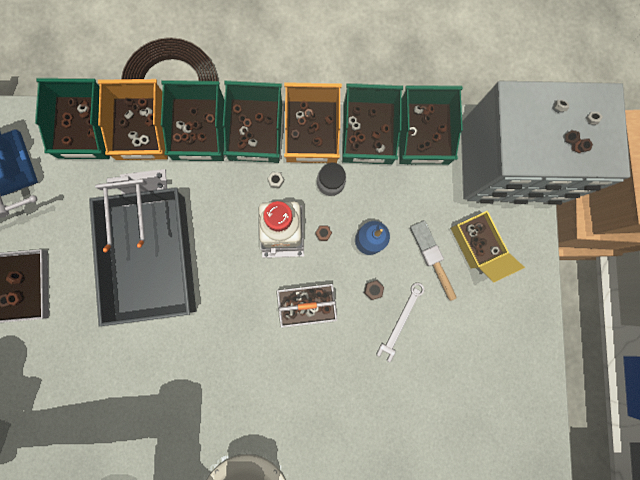

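The scene view shows the basket at (275,252), its orange sleeve at (277,224), the red cap at (358,218), the tank at (425,195) and the orange prong tips at (420,162) and (433,147). In the top view the sleeve is at (307,307), the cap at (278,216), and the tips at (106,248) and (140,244). Next I'll measure these precisely.

```bash
cat > m.py <<'E'
from h import *
np.set_printoptions(precision=4,suppress=True)
for n in("scene","top"):
    c=dict(np.load(n+"0.npz"));P=cloud(c);hsv=cv2.cvtColor(c["pixels"],cv2.COLOR_RGB2HSV)
    ok=c["depth"]>0
    H,S,V=[hsv[...,i].astype(int) for i in range(3)]
    om=((H>=4)&(H<=16)&(S>190)&(V>150)&ok)
    k,l,s,ce=cv2.connectedComponentsWithStats(om.astype(np.uint8))
    for i in range(1,k):
        if s[i,4]>8:
            q=P[l==i];print(n,"orange",s[i],np.median(q,0),q.min(0),q.max(0))
    rm=(((H<4)|(H>174))&(S>180)&(V>110)&ok)
    k,l,s,ce=cv2.connectedComponentsWithStats(rm.astype(np.uint8))
    for i in range(1,k):
        if s[i,4]>60:
            q=P[l==i];print(n,"red",s[i],np.median(q,0),q.min(0),q.max(0))
            t=q[q[:,2]>np.percentile(q[:,2],95)-.006]; (a,b)=(t.min(0)+t.max(0))/2,t.max(0)-t.min(0);print(" top",a,b, cv2.minEnclosingCircle((t[:,:2]*1000).astype(np.float32)))
    # heights near hook
    m=ok&(P[...,2]>.1)&(P[...,2]<.22)&(P[...,1]>.12)&(P[...,1]<.4)&(P[...,0]>.4)&(P[...,0]<.8)
    q=P[m];print(n,"hook pts",len(q),q.min(0),q.max(0))
    np.save(n+"_hook.npy",q)
    m=ok&(abs(P[...,2]-.08)<.006)&(P[...,1]>.1)&(P[...,1]<.42)&(P[...,0]>.38)&(P[...,0]<.8)
    q=P[m];print(n,"rim",len(q),cv2.minAreaRect((q[:,:2]*1000).astype(np.float32)))
    m=ok&(P[...,2]>.1)&(P[...,2]<.125)&(abs(P[...,1]+.13)<.1)&(abs(P[...,0]-.44)<.06)
    q=P[m]; print(n,"bar",len(q)); 
    if len(q)>5:
        r=cv2.minAreaRect((q[:,:2]*1000).astype(np.float32));print(r,np.median(q,0));u,s,v=np.linalg.svd(q-q.mean(0));print(q.mean(0),v[0])
    m=ok&(P[...,2]>.028)&(P[...,2]<.048)&(abs(P[...,1]+.13)<.1)&(abs(P[...,0]-.44)<.07)
    q=P[m];print(n,"basket rim",cv2.minAreaRect((q[:,:2]*1000).astype(np.float32)))
E
python3 m.py
```

```text
scene orange [431 143   5   9  18] [0.5533 0.278  0.1675] [0.4138 0.2742 0.0065] [0.5585 0.5171 0.1737]
scene orange [417 157   6   9  19] [0.5612 0.2096 0.1688] [0.5545 0.2068 0.1545] [0.5691 0.2138 0.1745]
scene orange [268 217  15  11  59] [ 0.4418 -0.1311  0.1204] [ 0.4361 -0.1508  0.1153] [ 0.4469 -0.1103  0.1243]
scene red [344 203  30  22 385] [ 0.6184 -0.0724  0.213 ] [ 0.4801 -0.0985  0.0104] [0.6437 0.1428 0.2168]
 top [ 0.6167 -0.0703  0.213 ] [0.054  0.0565 0.0075] ((617.3757934570312, -69.65543365478516), 28.884002685546875)
scene hook pts 836 [0.5437 0.2048 0.1003] [0.7041 0.3135 0.1751]
scene rim 1141 ((551.4036865234375, 243.95355224609375), (302.33062744140625, 204.11331176757812), 8.03968334197998)
scene bar 249
((439.5364685058594, -132.7056427001953), (13.317061424255371, 122.70288848876953), 6.629761695861816) [ 0.442  -0.135   0.1186]
[ 0.441  -0.1354  0.1172] [ 0.1263 -0.992  -0.0029]
scene basket rim ((439.385009765625, -131.27540588378906), (89.40514373779297, 133.31646728515625), 6.939143657684326)
top orange [121 154  12   1  12] [0.7875 0.2936 0.0485] [0.7866 0.285  0.0362] [0.7918 0.3062 0.0513]
top hook pts 998 [0.545  0.2042 0.1003] [0.7048 0.3101 0.1768]
top rim 1739 ((552.6339111328125, 242.64207458496094), (299.76318359375, 199.6156005859375), 8.089585304260254)
top bar 258
((439.7298889160156, -132.4027557373047), (12.814416885375977, 122.57415771484375), 7.397038459777832) [ 0.4403 -0.1325  0.1198]
[ 0.4397 -0.1325  0.1196] [-0.1263  0.992  -0.0072]
top basket rim ((439.9141540527344, -132.8675994873047), (85.75357818603516, 130.6579132080078), 7.230037689208984)
```

```bash
python3 - <<'E'
from h import *
for n,(x0,y0,x1,y1) in(("scene",(340,130,500,250)),("top",(80,150,210,340)),("top",(260,190,350,340))):
    c=dict(np.load(n+"0.npz"));i=c["pixels"][y0:y1,x0:x1,::-1]
    f=min(800/(x1-x0),600/(y1-y0));cv2.imwrite(f"pics/z_{n}{x0}.png",cv2.resize(i,None,fx=f,fy=f,interpolation=cv2.INTER_CUBIC))
E
cat > m2.py <<'E'
from h import *
np.set_printoptions(precision=4,suppress=True)
a=np.radians(8.05);R=np.array([[np.cos(a),np.sin(a)],[-np.sin(a),np.cos(a)]])
o=np.array([.552,.243])
for n in("scene","top"):
    q=np.load(n+"_hook.npy").copy();xy=(q[:,:2]-o)@R.T
    print(n);m=(q[:,2]>.14)&(q[:,2]<.156)
    for sgn in(-1,1):
        k=m&(xy[:,1]*sgn>20e-3)&(xy[:,1]*sgn<50e-3)&(xy[:,0]>.03)&(xy[:,0]<.13)
        print(" prong",sgn,k.sum(),np.median(xy[k],0),xy[k].min(0),xy[k].max(0),np.median(q[k,2]),"slope",np.degrees(np.polyfit(xy[k,0],xy[k,1],1)[0]))
        k=(q[:,2]>.158)&(xy[:,1]*sgn>15e-3)&(xy[:,1]*sgn<50e-3)&(xy[:,0]<.05)
        print(" tip",k.sum(),np.median(xy[k],0),xy[k].min(0),xy[k].max(0),q[k,2].max())
    k=(xy[:,0]>.1)&(q[:,2]>.12);print(" plate",np.median(xy[k],0),xy[k].min(0),xy[k].max(0),q[k].max(0))
    c=dict(np.load(n+"0.npz"));P=cloud(c).reshape(-1,3);P=P[c["depth"].ravel()>0]
    P=P[abs(P[:,2]-.08)<.003];x=(P[:,:2]-o)@R.T;x=x[(abs(x)<[.16,.11]).all(1)]
    print(" rim pct",np.percentile(x,[1,3,97,99],axis=0).tolist())
    for lo,hi,ax in((-.16,-.12,0),(.12,.16,0),(-.11,-.08,1),(.08,.11,1)):
        k=(x[:,ax]>lo)&(x[:,ax]<hi)&(abs(x[:,1-ax])<.085)
        print("  edge",ax,k.sum(),np.median(x[k,ax]), np.degrees(np.polyfit(x[k,1-ax],x[k,ax],1)[0]) if k.sum()>10 else 0)
E
python3 m2.py
```

```text
scene
 prong -1 157 [ 0.0813 -0.0342] [ 0.0306 -0.0399] [ 0.1295 -0.0264] 0.14944325390557442 slope 0.005266678570084702
 tip 37 [ 0.0049 -0.0352] [-0.0022 -0.0389] [ 0.0127 -0.0303] 0.17512599097274398
 prong 1 146 [0.0814 0.0337] [0.0301 0.0287] [0.1289 0.0394] 0.14922043834098753 slope 0.05994027099264587
 tip 32 [0.0045 0.0333] [-0.0034  0.0286] [0.0106 0.04  ] 0.17371339975103736
 plate [ 0.1419 -0.0172] [ 0.1002 -0.0515] [0.1513 0.0514] [0.7041 0.3135 0.1691]
 rim pct [[-0.1503218558364093, -0.09882460148915698], [-0.14879994658160262, -0.09818510011448252], [0.1370485971648479, 0.09908920501972372], [0.14972284130982855, 0.1012788352895401]]
  edge 0 129 -0.14503039414220803 0.2313809050515077
  edge 0 91 0.13488796696711897 3.4160051316115063
  edge 1 199 -0.09509553748523607 0.06944686552672247
  edge 1 171 0.09402614814940741 -0.09135528157961283
top
 prong -1 191 [ 0.0794 -0.0357] [ 0.0309 -0.0392] [ 0.1298 -0.0303] 0.15008581870787668 slope 0.07826300568599912
 tip 31 [ 0.0049 -0.0363] [-0.0014 -0.0397] [ 0.0128 -0.0323] 0.17579037233155267
 prong 1 199 [0.0805 0.0322] [0.0315 0.0285] [0.1297 0.0379] 0.14947531082053622 slope 0.017767241195063895
 tip 34 [0.0039 0.0309] [-0.0025  0.0287] [0.0132 0.0364] 0.17677935206497766
 plate [ 0.1365 -0.0028] [ 0.1001 -0.0509] [0.1523 0.0483] [0.7048 0.3101 0.1699]
 rim pct [[-0.14895188393896727, -0.0995788148175555], [-0.14821639262527636, -0.09909636824682036], [0.13756767364820324, 0.09736465232026198], [0.13981709068969658, 0.09808747030137592]]
  edge 0 245 -0.1454193236071108 -0.10434859746154701
  edge 0 230 0.1341268014302846 -0.10664572721264273
  edge 1 224 -0.09604929900337797 -0.03205619971787046
  edge 1 268 0.0930274778892865 0.14644288504822228
```

View pics/z_scene340.png

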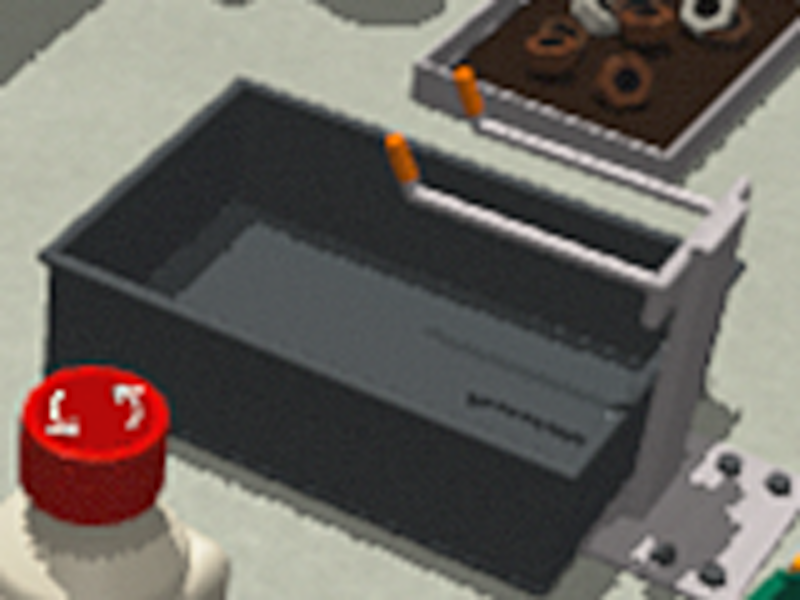

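View pics/z_top80.png

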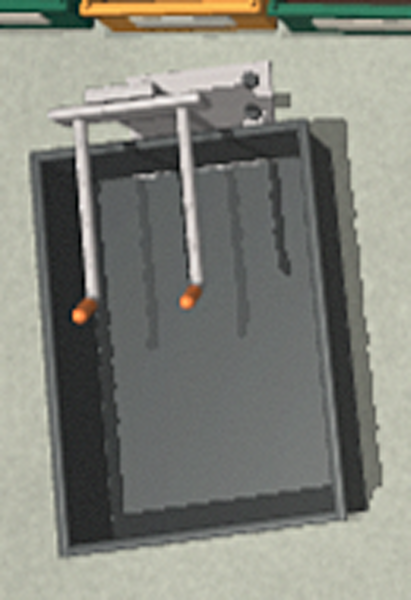

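View pics/z_top260.png

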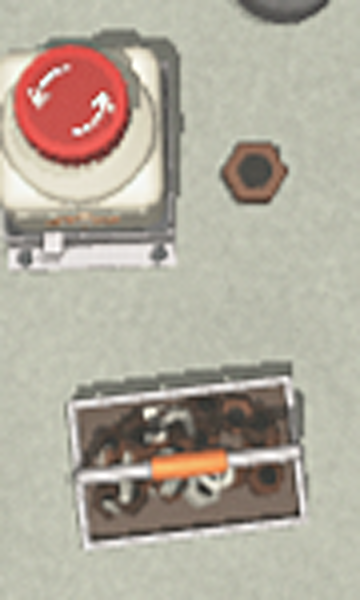

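```bash
cat > m3.py <<'E'
from h import *
import sys
np.set_printoptions(precision=4,suppress=True)
def cap(c,n):
    P=cloud(c);ok=c["depth"]>0
    px=c["pixels"].astype(int)
    red=(px[...,0]>90)&(px[...,0]>2*px[...,1])&(px[...,0]>2*px[...,2])
    m=ok&(P[...,2]>.2)&(P[...,2]<.225)&(abs(P[...,0]-.615)<.06)&(abs(P[...,1]+.072)<.06)
    q=P[m];print(n,"cap top",m.sum(),np.median(q,0),(np.percentile(q,1,axis=0)+np.percentile(q,99,axis=0))/2,q.max(0)-q.min(0))
    t=q[abs(q[:,2]-np.percentile(q[:,2],80))<.003];e=cv2.fitEllipse(cv2.convexHull((t[:,:2]*1000).astype(np.float32)));print(e)
    for z0,z1 in((.12,.155),):
        m=ok&(P[...,2]>z0)&(P[...,2]<z1)&(abs(P[...,0]-.615)<.07)&(abs(P[...,1]+.072)<.07)
        q=P[m];print(" body",cv2.minAreaRect((q[:,:2]*1000).astype(np.float32)))
if __name__=="__main__":
  for n in("scene","top"): cap(dict(np.load(n+"0.npz")),n)
E
python3 m3.py
```

```text
scene cap top 585 [ 0.62   -0.0763  0.2127] [ 0.6173 -0.0717  0.2081] [0.0582 0.058  0.0167]
((616.1133422851562, -70.4037094116211), (53.60971450805664, 58.98842239379883), 35.5859489440918)
 body ((616.546630859375, -72.29912567138672), (89.9769287109375, 89.94512939453125), 3.3436217308044434)
top cap top 652 [ 0.6154 -0.0722  0.213 ] [ 0.6161 -0.0727  0.2098] [0.0549 0.0551 0.018 ]
((616.6482543945312, -72.13164520263672), (54.103614807128906, 54.81913375854492), 18.872196197509766)
 body ((616.50244140625, -71.7515869140625), (91.03280639648438, 90.14635467529297), 2.172464370727539)
```

apply_moves:
  plan:
    - [[100,0.5,-0.8,0.6,0,0,0],[100,0.6,-0.8,0.6,0,0,0],[100,0.6,-0.8,0.4,0,0,-0.12],[100,0.6,-0.8,0,0,0,-0.12],[100,0.6,-0.8,0,0,0,-0.12],[100,0.6,-0.8,0,0,0,-0.12],[100,0.6,-0.8,0,0,0,-0.12],[100,0.6,-0.8,0,0,0,-0.12]]

```text
time_s: 1.97
tcp_pos: [0.2799, 0.4406, 0.2421]
ee_rot: [[0.538, -0.843, -0.001], [-0.843, -0.538, 0.002], [-0.002, -0.0, -1.0]]
wrist_force: [-0.0, 0.6, -0.4]
gripper_width: 0.996
```

apply_moves:
  plan:
    - [[60,0.5,-1,0,0,0,-0.12],[60,0.5,-1,0,0,0,-0.12],[60,0.5,-1,0,0,0,-0.11],[60,0.5,-1,0,0,0,-0.09],[60,0.5,-1,0,0,0,0],[60,0.5,-1,0,0,0,0],[60,0.5,-1,0,0,0,0],[60,0.5,-1,0,0,0,0],[60,0.5,-1,0,0,0,0],[60,0.5,-1,0,0,0,0],[60,0.5,-1,0,0,0,0],[60,0.5,-1,0,0,0,0]]

```text
time_s: 2.97
tcp_pos: [0.4351, 0.1255, 0.2454]
ee_rot: [[0.105, -0.994, 0.006], [-0.994, -0.105, 0.008], [-0.007, -0.007, -1.0]]
wrist_force: [0.1, 0.7, 0.1]
gripper_width: 0.602
```

apply_moves:
  plan:
    - [[60,0,-1,0,0,0,0],[60,0,-1,0,0,0,0],[60,0,-1,0,0,0,0],[60,0,-1,0,0,0,0],[60,0,-1,0,0,0,0],[60,0,-1,0,0,0,0],[60,0,-1,0,0,0,0],[60,0,-1,0,0,0,0],[60,0,-1,0,0,0,0],[60,0,-0.6,0,0,0,0],[60,0,0,0,0,0,0]]

```text
time_s: 3.88
tcp_pos: [0.4353, -0.1301, 0.2477]
ee_rot: [[0.1, -0.995, 0.013], [-0.995, -0.1, 0.008], [-0.007, -0.013, -1.0]]
wrist_force: [0.1, 1.3, 0.9]
gripper_width: 0.596
```

apply_moves:
  plan:
    - [[60,0.2,-0.1,-0.8,-0.008,0.013,0.026],[60,0,0,-0.8,0,0,0],[60,0,0,-0.8,0,0,0],[60,0,0,-0.8,0,0,0],[60,0,0,-0.8,0,0,0],[60,0,0,0,0,0,0]]

```text
time_s: 4.38
tcp_pos: [0.4418, -0.1319, 0.1471]
ee_rot: [[0.124, -0.992, 0.008], [-0.992, -0.124, 0.001], [0.0, -0.008, -1.0]]
wrist_force: [-0.6, -0.1, -0.7]
gripper_width: 0.601
```

Run:
```python
from h import *
c=capture("scene");i=c["pixels"][150:300,190:390,::-1];cv2.imwrite("pics/g1.png",cv2.resize(i,None,fx=4,fy=4));st()
```

```text
4.4333 [ 0.4432 -0.1322  0.149 ] 0.6002540901516361 [0.0128 0.5493 0.148 ] [0.0456 0.0063 0.0347] [  3.654    8.6751 -26.489    0.0767 -54.18     3.4941]
[[ 0.1252 -0.9921  0.0115]
 [-0.9921 -0.1252 -0.0004]
 [ 0.0018 -0.0114 -0.9999]]
```

View pics/g1.png

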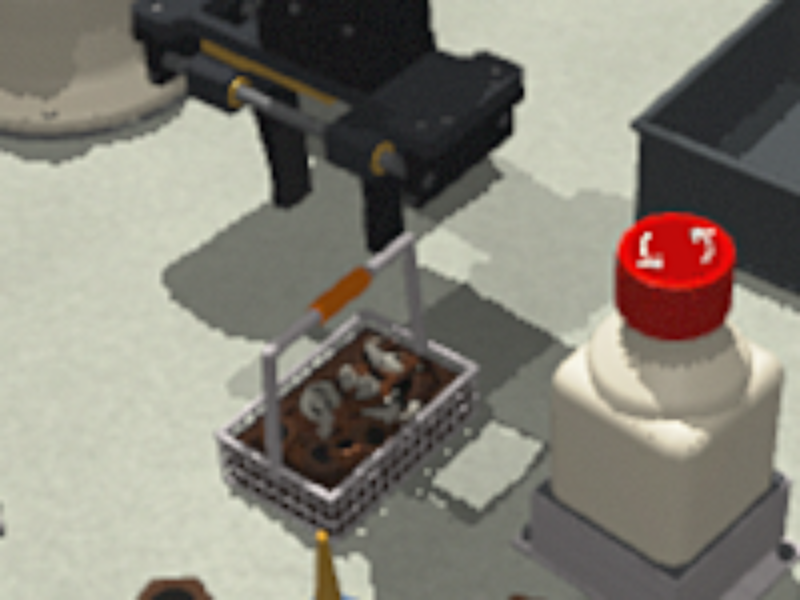

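Run:
```python
from h import *
c=capture("scene");t=capture("top");s=sense();p=np.array(s["tcp_pos"]);R=np.array(s["ee_rot"])
for cc,o in((c,"scene"),(t,"top")):
    i=cc["pixels"][:,:,::-1].copy()
    f=p+R[:,2]*.008
    for q,col in((p,(255,0,0)),(f,(0,255,0)),(f+R[:,1]*.026,(0,255,0)),(f-R[:,1]*.026,(0,255,0)),([.44,-.132,.115],(255,255,0))):
        u=pix(q,cc);print(o,u);cv2.circle(i,tuple(int(v) for v in u.round()),1,col,-1)
    u=pix(p,cc).astype(int);j=i[u[1]-60:u[1]+60,u[0]-70:u[0]+70];cv2.imwrite(f"pics/g2{o}.png",cv2.resize(j,None,fx=5,fy=5,interpolation=cv2.INTER_NEAREST))
st()
```

```text
scene [274.9358505  211.88373732]
scene [275.21754885 214.86358538]
scene [265.8075434 210.2888434]
scene [284.83352359 219.53846082]
scene [274.42406175 223.84189123]
top [306.66733703 302.65515443]
top [306.62993171 302.55531668]
top [308.07894467 315.19114827]
top [305.18927803 289.99238061]
top [306.22216109 305.12949372]
4.5333 [ 0.4455 -0.1325  0.1516] 0.6014457685515667 [-0.1432 -0.6683 -0.068 ] [ 0.07   -0.0641  0.0213] [  3.6332   8.5429 -26.2594   0.1425 -54.194    3.5115]
[[ 0.1258 -0.9919  0.0176]
 [-0.9921 -0.1258 -0.0009]
 [ 0.0031 -0.0174 -0.9998]]
```

View pics/g2scene.png

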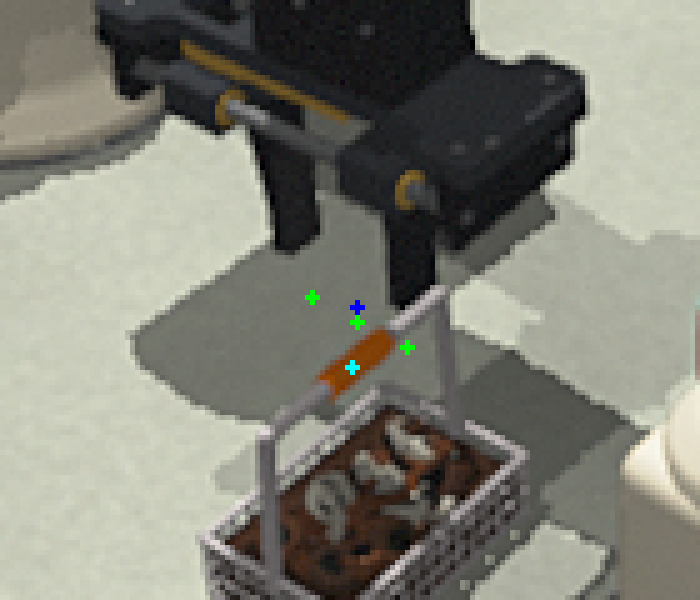

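View pics/g2top.png

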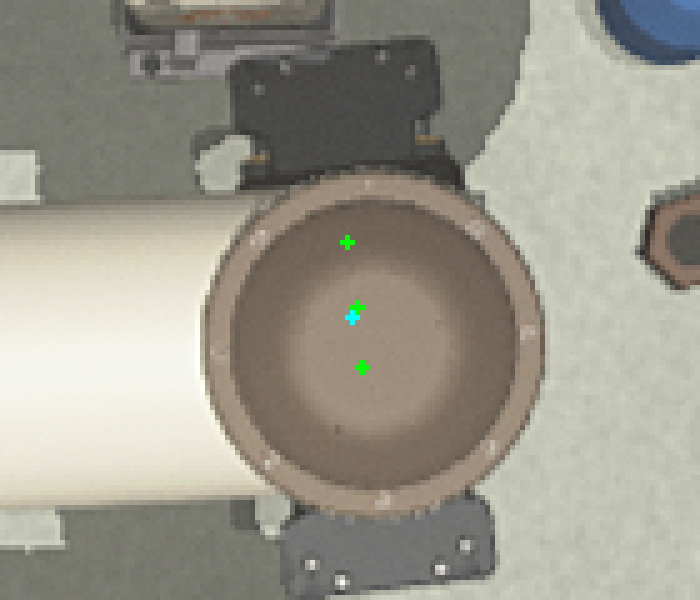

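The fingers show about 10 px above where the measured TCP projects: the tips should be around (266–285, 210–220) in the scene view. The reading also drifts while the arm stands still. I'll check the real finger height from depth before going lower.

Run:
```python
from h import *
np.set_printoptions(precision=4,suppress=True)
st()
def tips(c,p,nm):
    P=cloud(c);px=c["pixels"].max(-1)
    m=(c["depth"]>0)&(px<60)&(np.abs(P[...,:2]-p[:2])<.09).all(-1)&(P[...,2]>.12)&(P[...,2]<p[2]+.08)
    q=P[m];z=np.sort(q[:,2]);print(nm,m.sum(),"lowest",z[:8], "expected tip",p[2]-.008)
    l=q[q[:,2]<z[0]+.03]
    print(" x range",l[:,0].min(),l[:,0].max()," y",l[:,1].min(),l[:,1].max(),"mid",l.mean(0))
    i=l[:,0]<p[0]
    for k in(i,~i):
        if k.any(): print("   finger",l[k].min(0),l[k].max(0))
c0=dict(np.load("scene0.npz"));tips(c0,np.array([.161,.6033,.2007]),"start")
c=capture("scene");s=sense();tips(c,np.array(s["tcp_pos"]),"now")
st();print(sense()["joint_velocities"],sense()["effort"])
```

```text
4.5333 [ 0.4455 -0.1325  0.1516] 0.6014457685515667 [-0.1432 -0.6683 -0.068 ] [ 0.07   -0.0641  0.0213] [  3.6332   8.5429 -26.2594   0.1425 -54.194    3.5115]
[[ 0.1258 -0.9919  0.0176]
 [-0.9921 -0.1258 -0.0009]
 [ 0.0031 -0.0174 -0.9998]]
start 232 lowest [0.221  0.2218 0.2234 0.2238 0.2243 0.2244 0.2246 0.2249] expected tip 0.19269999999999998
 x range 0.13845752616106152 0.18659664104673485  y 0.5467559849452445 0.6548620025644054 mid [0.1652 0.6007 0.2375]
   finger [0.1385 0.5468 0.221 ] [0.161  0.5615 0.2506]
   finger [0.1622 0.6401 0.2218] [0.1866 0.6549 0.2506]
now 393 lowest [0.1718 0.1722 0.1724 0.1733 0.1734 0.1735 0.1741 0.1745] expected tip 0.14402157838585322
 x range 0.41297846089279877 0.4828027363182731  y -0.14749184285330416 -0.11520025859588517 mid [ 0.4461 -0.1334  0.1875]
   finger [ 0.413  -0.1475  0.1718] [ 0.4246 -0.1243  0.2017]
   finger [ 0.4736 -0.1394  0.1741] [ 0.4828 -0.1152  0.2016]
4.5833 [ 0.4459 -0.1325  0.152 ] 0.605024976552062 [ 0.2044  0.1122 -0.0158] [ 0.0501  0.0006 -0.0288] [  3.6243   8.5139 -26.2259   0.1368 -54.1871   3.5172]
[[ 0.1257 -0.9919  0.0188]
 [-0.9921 -0.1257 -0.0007]
 [ 0.0031 -0.0186 -0.9998]]
[-0.1199 -0.4766  0.2269 -0.1506  0.2104  0.119 ] [  0.0067 -24.0768  16.2707   3.658    0.0587  -0.0014]
```

Run:
```python
from h import *
np.set_printoptions(precision=4,suppress=True)
c=capture("scene");s=sense();p=np.array(s["tcp_pos"]);R=np.array(s["ee_rot"])
P=cloud(c);L=(P-p)@R  # tool frame
m=(c["depth"]>0)&(np.abs(L[...,0])<.06)&(np.abs(L[...,1])<.11)&(L[...,2]>-.16)&(L[...,2]<.03)&(P[...,2]>.128)
q=L[m];col=c["pixels"][m]
for z in np.arange(-.16,.03,.01):
    k=(q[:,2]>=z)&(q[:,2]<z+.01)
    if k.any(): print("%.3f"%z,k.sum(),"x",q[k,0].min(),q[k,0].max(),"y",q[k,1].min(),q[k,1].max(),col[k].mean(0).astype(int))
u=pix(p,c).astype(int)
i=c["pixels"][u[1]-40:u[1]+40,u[0]-50:u[0]+50,::-1];g=np.clip(i.astype(float)*2,0,255).astype(np.uint8)
cv2.imwrite("pics/g3.png",cv2.resize(g,None,fx=7,fy=7,interpolation=cv2.INTER_NEAREST))
d=c["depth"][u[1]-40:u[1]+40,u[0]-50:u[0]+50];print((d==0).sum());dd=(np.clip((d-.6)/.6,0,1)*255).astype(np.uint8);cv2.imwrite("pics/g3d.png",cv2.resize(cv2.applyColorMap(dd,2),None,fx=7,fy=7,interpolation=cv2.INTER_NEAREST))
st()
```

```text
-0.160 215 x -0.021458011579574922 0.026975917208080936 y -0.052303468945424425 0.01618676284717318 [22 22 23]
-0.150 206 x -0.025276690437497706 0.027722469603626402 y -0.053075900103470595 0.01696014929844129 [22 22 24]
-0.140 1119 x -0.03865139589456891 0.03821969341540413 y -0.09789950812536774 0.09531728939833391 [47 48 50]
-0.130 365 x -0.03738154217332294 0.03924003739050082 y -0.09721517336861459 0.09203154140725824 [36 36 35]
-0.120 416 x -0.039873664869718696 0.038245220011438624 y -0.09480591538726149 0.09145213626424456 [48 46 40]
-0.110 471 x -0.03631173877183951 0.03869710110724159 y -0.08936840532384101 0.08643486908455757 [47 46 44]
-0.100 197 x -0.036881880423519406 0.03754937737367116 y -0.08904449676540717 0.08483372297632531 [29 29 29]
-0.090 20 x -0.011067490397174327 0.009986068591948342 y 0.029108273660121635 0.04232167028172705 [30 30 27]
-0.080 44 x -0.013906805184976409 0.012380189768191375 y -0.043656543016787806 0.04363240372339219 [32 32 32]
-0.070 83 x -0.008881710561817547 0.012415957060639604 y -0.04285238443204236 0.039695400433978394 [30 30 31]
-0.060 81 x -0.012159578722337028 0.012312708294639723 y -0.0394664427894059 0.03810962759529587 [32 32 32]
-0.050 78 x -0.013043411885609193 0.011058416775204543 y -0.03747756941696053 0.03526512929836551 [35 36 35]
-0.040 83 x -0.011998972015080257 0.011348748458980085 y -0.036577171028426045 0.033597503371734866 [32 33 33]
-0.030 65 x -0.013642464889175034 0.012532974678264532 y -0.0368431493352248 0.0371388994121325 [29 30 30]
-0.020 1 x 0.0027441240648037974 0.0027441240648037974 y 0.028353460727638616 0.028353460727638616 [31 30 29]
31
4.6333 [ 0.4459 -0.1326  0.1521] 0.6012240324448982 [0.0053 0.1265 0.04  ] [0.0868 0.0223 0.0046] [  3.6122   8.4972 -26.2229   0.1283 -54.1789   3.5163]
[[ 0.1253 -0.9919  0.0193]
 [-0.9921 -0.1254 -0.0006]
 [ 0.003  -0.0191 -0.9998]]
```

View pics/g3.png

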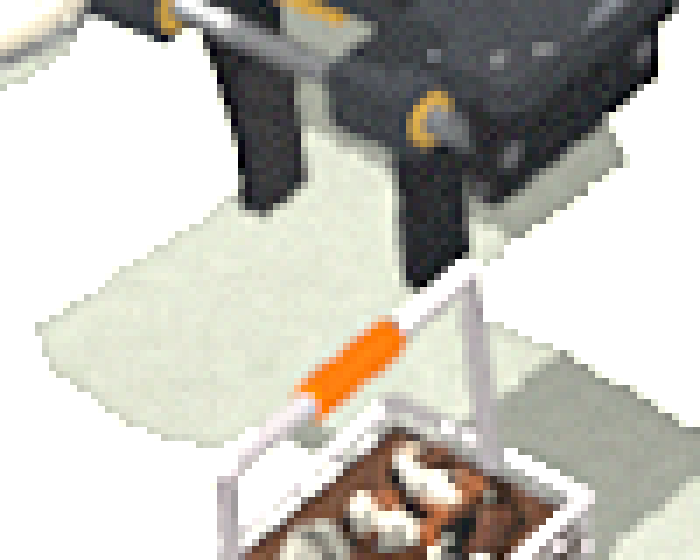

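View pics/g3d.png

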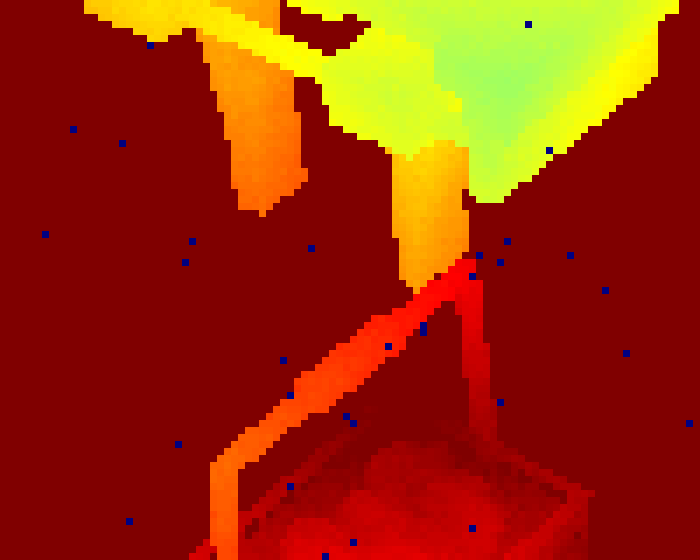

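The gripper really sits about 28 mm further back along the tool than the reported TCP. The start picture and the current one agree on this. I'll allow for it, so the grasp point is about 39 mm behind the reported TCP, and go lower in checked steps.

apply_moves:
  plan:
    - [[60,-0.2,0,-0.6,0,0.019,0],[60,0,0,-0.6,0,0,0],[60,0,0,-0.4,0,0,0],[60,0,0,0,0,0,0],[60,0,0,0,0,0,0],[60,0,0,0,0,0,0]]

```text
time_s: 5.13
tcp_pos: [0.4433, -0.1322, 0.1139]
ee_rot: [[0.126, -0.992, 0.008], [-0.992, -0.126, -0.0], [0.001, -0.008, -1.0]]
wrist_force: [0.8, -0.6, 0.6]
gripper_width: 0.601
```

```bash
cat > look.py <<'E'
from h import *
import sys
np.set_printoptions(precision=4,suppress=True)
nm,cx,cy,w,h,cam=sys.argv[1],*map(int,sys.argv[2:6]),(sys.argv[6] if len(sys.argv)>6 else "scene")
c=capture(cam);i=c["pixels"][max(0,cy-h//2):cy+h//2,max(0,cx-w//2):cx+w//2,::-1]
f=min(800/i.shape[1],600/i.shape[0]);g=np.clip(i.astype(float)*1.5,0,255).astype(np.uint8)
cv2.imwrite("pics/"+nm+".png",cv2.resize(g,None,fx=f,fy=f,interpolation=cv2.INTER_NEAREST))
np.savez("last.npz",**{k:c[k] for k in("pixels","depth","mtx","R","t")})
st()
E
python3 look.py g4 275 220 110 84
```

```text
5.1833 [ 0.4435 -0.1322  0.1141] 0.6004896101706555 [-0.0834  0.7662  0.9961] [ 0.0956  0.0283 -0.0123] [  3.6356  11.2499 -29.1596   0.0622 -49.1064   3.5484]
[[ 0.1258 -0.992   0.0085]
 [-0.9921 -0.1258 -0.0003]
 [ 0.0013 -0.0084 -1.    ]]
```

View pics/g4.png

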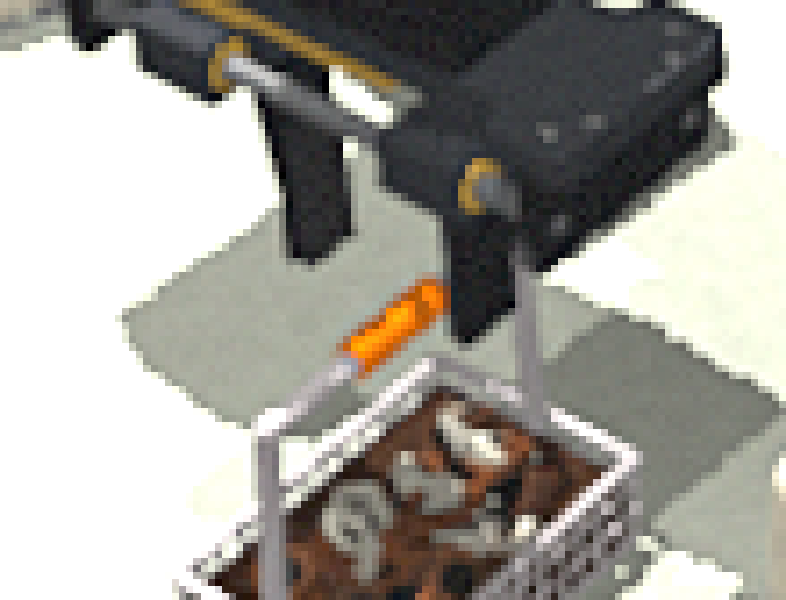

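The right finger's tip, at (480,340) in this zoom, is level with the bar, about 13 mm above it. That agrees with the 28 mm offset, so I'll lower the remaining 37 mm.

apply_moves:
  plan:
    - [[60,-0.1,0,-0.5,0,0.01,0],[60,0,0,-0.5,0,0,0],[60,0,0,-0.4,0,0,0],[60,0,0,0,0,0,0],[60,0,0,0,0,0,0]]

```text
time_s: 5.6
tcp_pos: [0.4423, -0.1322, 0.0783]
ee_rot: [[0.126, -0.992, 0.002], [-0.992, -0.126, -0.0], [0.0, -0.002, -1.0]]
wrist_force: [0.2, 0.4, 0.3]
gripper_width: 0.601
```

```bash
python3 look.py g5 275 230 110 84
```

```text
5.65 [ 0.4421 -0.1321  0.0783] 0.6027663298722248 [-0.2319  0.611  -0.7865] [ 0.0636 -0.0038  0.0298] [  3.6235  14.1904 -31.6725   0.0012 -44.0215   3.5851]
[[ 0.1255 -0.9921  0.002 ]
 [-0.9921 -0.1255  0.0001]
 [ 0.0001 -0.002  -1.    ]]
```

View pics/g5.png

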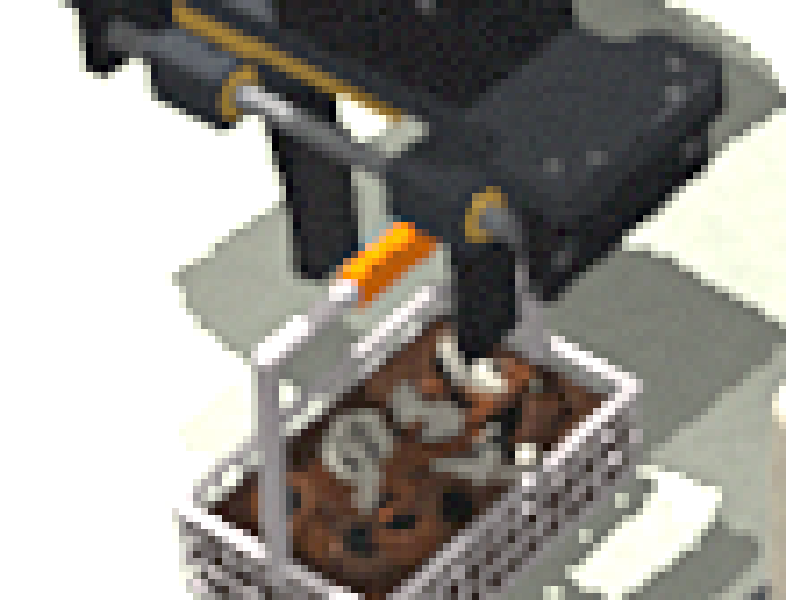

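The fingers straddle the orange sleeve, with tips at (320,280) and (485,360), so I'll close.

apply_moves:
  plan:
    - [[0,-0.06,0,0,0,0,0],[0,0,0,0,0,0,0],[0,0,0,0,0,0,0],[0,0,0,0,0,0,0],[0,0,0,0,0,0,0],[0,0,0,0,0,0,0],[0,0,0,0,0,0,0],[0,0,0,0,0,0,0]]

```text
time_s: 6.32
tcp_pos: [0.4403, -0.1323, 0.0802]
ee_rot: [[0.125, -0.992, 0.003], [-0.992, -0.125, 0.0], [0.0, -0.003, -1.0]]
wrist_force: [-1.0, -1.3, -1.4]
gripper_width: 0.135
```

apply_moves:
  plan:
    - [[0,0,0,0.3,0,0,0],[0,0,0,0.4,0,0,0],[0,0,0,0.4,0,0,0],[0,0,0,0.4,0,0,0],[0,0,0,0,0,0,0],[0,0,0,0,0,0,0]]

```text
time_s: 6.82
tcp_pos: [0.436, -0.1313, 0.1158]
ee_rot: [[0.122, -0.992, -0.006], [-0.993, -0.122, 0.003], [-0.004, 0.005, -1.0]]
wrist_force: [0.1, 0.7, -6.0]
gripper_width: 0.139
```

```bash
python3 look.py g6 275 220 110 84
```

```text
6.8667 [ 0.436  -0.1313  0.1158] 0.13869060536018407 [ 0.7072  0.5907 -3.2542] [ 0.0947 -0.0928  0.0006] [  3.6317  10.8693 -29.2403  -0.2576 -50.2175   3.5572]
[[ 0.1223 -0.9925 -0.0059]
 [-0.9925 -0.1223  0.0031]
 [-0.0038  0.0055 -1.    ]]
```

View pics/g6.png

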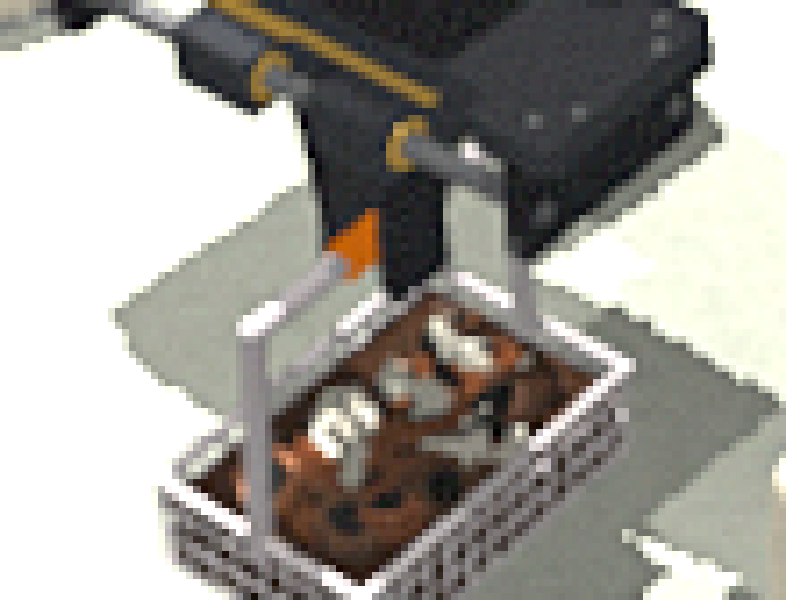

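The basket is gripped (opening 0.139, about 12 mm, with −4 N of weight) and hangs level. The bar is about 35 mm above the reported TCP. I'll raise it and carry it over.

apply_moves:
  plan:
    - [[0,0,0,0.5,0,0,0],[0,0,0,0.7,0,0,0],[0,0,0,0.8,0,0,0],[0,0,0.2,0.8,0,0,0],[0,0.1,0.4,0.4,0,0,0],[0,0.1,0.6,0,0,0,0],[0,0.1,0.6,0,0,0,0],[0,0.1,0.6,0,0,0,0],[0,0.1,0.6,0,0,0,0],[0,0.1,0.6,0,0,0,0],[0,0.1,0.6,0,0,0,0],[0,0.1,0.6,0,0,0,0]]

```text
time_s: 7.87
tcp_pos: [0.4469, -0.0075, 0.1874]
ee_rot: [[0.112, -0.993, -0.03], [-0.994, -0.113, 0.006], [-0.01, 0.029, -1.0]]
wrist_force: [0.2, -0.1, -4.4]
gripper_width: 0.133
```

```bash
python3 look.py g7 320 200 200 150
```

```text
7.9167 [ 0.4477 -0.0055  0.1872] 0.13647039922612283 [ 0.5922  4.1997 -5.058 ] [ 1.142  -0.3386  0.0038] [ 19.4528   6.2399 -22.8713  -1.084  -62.3128 -12.3918]
[[ 0.1138 -0.9931 -0.0289]
 [-0.9934 -0.1141  0.0075]
 [-0.0108  0.0279 -0.9996]]
```

View pics/g7.png

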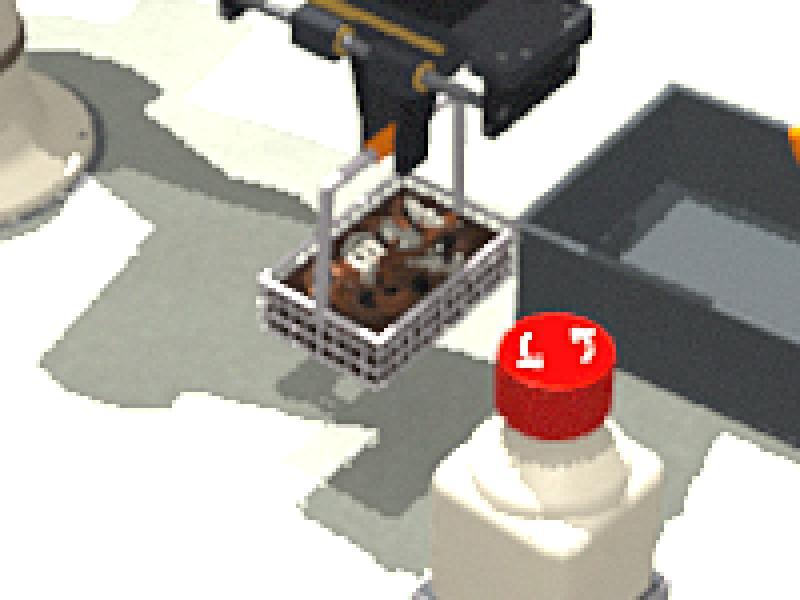

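The basket hangs level and high enough. I'll trim tilt and yaw while carrying it to the front part of the tank.

apply_moves:
  plan:
    - [[0,0.2,0.7,0,-0.004,-0.01,0.01],[0,0.2,0.8,0,-0.004,-0.01,0.01],[0,0.2,0.8,0,0,-0.01,0.01],[0,0.2,0.8,0,0,0,0],[0,0.2,0.8,0,0,0,0],[0,0.2,0.8,0,0,0,0],[0,0.2,0.8,0,0,0,0],[0,0.2,0.8,0,0,0,0],[0,0.2,0.8,0,0,0,0],[0,0.2,0.8,0,0,0,0],[0,0.1,0.6,0,0,0,0],[0,0,0.3,0,0,0,0]]

```text
time_s: 8.92
tcp_pos: [0.4936, 0.2227, 0.173]
ee_rot: [[0.142, -0.99, -0.022], [-0.99, -0.142, -0.009], [0.006, 0.023, -1.0]]
wrist_force: [0.2, 0.1, -4.8]
gripper_width: 0.138
```

apply_moves:
  plan:
    - [[0,0,0,0,0,0,0],[0,0,0,0,0,0,0]]

```text
time_s: 9.08
tcp_pos: [0.4927, 0.2234, 0.1712]
ee_rot: [[0.143, -0.989, -0.025], [-0.99, -0.143, -0.011], [0.007, 0.026, -1.0]]
wrist_force: [-0.7, -0.8, -4.4]
gripper_width: 0.139
```

```bash
python3 look.py g8 410 160 220 165
```

```text
9.1333 [0.4926 0.2231 0.1711] 0.1396042433502517 [-0.9869 -0.1962 -4.6816] [ 0.1813 -0.0857 -0.0021] [ 41.2542  16.1685 -12.6855  -0.5412 -62.6469 -32.7773]
[[ 0.1431 -0.9894 -0.0252]
 [-0.9897 -0.1429 -0.011 ]
 [ 0.0072  0.0265 -0.9996]]
```

View pics/g8.png

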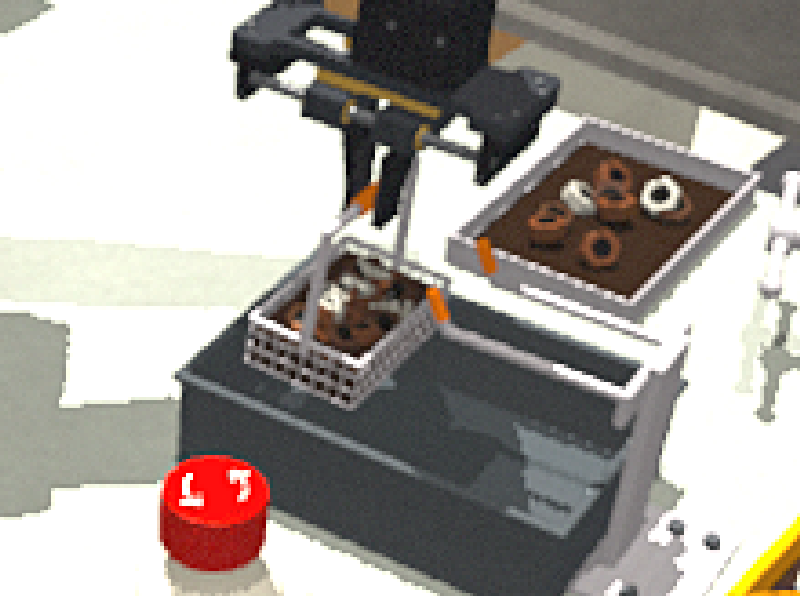

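```bash
cat > bk.py <<'E'
from h import *
np.set_printoptions(precision=4,suppress=True)
a=np.radians(8.05);ex=np.array([np.cos(a),np.sin(a)]);ey=np.array([-ex[1],ex[0]]);seat=np.array([.6195,.2515])
def bk(c,n,tcp):
    P=cloud(c);px=c["pixels"].astype(int);ok=c["depth"]>0
    orange=(px[...,0]>120)&(px[...,0]>1.5*px[...,1])&(px[...,1]>1.5*px[...,2])
    p=np.array(tcp)
    m=ok&orange&(np.abs(P[...,:2]-p[:2])<.04).all(-1)&(P[...,2]>p[2]+.01)&(P[...,2]<p[2]+.06)
    q=P[m];
    if len(q): print(n,"sleeve vis",len(q),"hook xy",((q[:,:2]-seat)@np.c_[ex,ey]).mean(0),"z",q.mean(0)[2],q[:,2].max())
    # bar ends: light pixels at bar height away from fingers
    bz=p[2]+.035
    d=P[...,:2]-p[:2];lx=d@ex;ly=d@ey
    m=ok&(abs(lx)<.03)&(abs(ly)>.025)&(abs(ly)<.065)&(abs(P[...,2]-bz)<.012)&(px.min(-1)>70)
    q=P[m]
    if len(q):
        h=(q[:,:2]-seat)@np.c_[ex,ey];print(n,"bar",len(q),"hook x",h[:,0].mean(),"y",h[:,1].min(),h[:,1].max(),"z",np.median(q[:,2]),"slope deg",np.degrees(np.polyfit(h[:,1],h[:,0],1)[0]),"zslope",np.degrees(np.polyfit(h[:,1],q[:,2],1)[0]))
    m=ok&(abs(lx)<.05)&(abs(ly)<.075)&(abs(P[...,2]-(bz-.077))<.006)
    q=P[m]
    if len(q)>20:
        h=(q[:,:2]-seat)@np.c_[ex,ey];print(n,"rim",len(q),np.percentile(h,[1,99],axis=0).tolist(),"mid",np.percentile(h,[1,99],axis=0).mean(0))
if __name__=="__main__":
    s=sense();st();print("tcp hook xy",(np.array(s["tcp_pos"])[:2]-seat)@np.c_[ex,ey])
    for n in("scene","top"): bk(capture(n),n,s["tcp_pos"])
E
python3 bk.py
```

```text
9.1333 [0.4926 0.2231 0.1711] 0.1396042433502517 [-0.9869 -0.1962 -4.6816] [ 0.1813 -0.0857 -0.0021] [ 41.2542  16.1685 -12.6855  -0.5412 -62.6469 -32.7773]
[[ 0.1431 -0.9894 -0.0252]
 [-0.9897 -0.1429 -0.011 ]
 [ 0.0072  0.0265 -0.9996]]
tcp hook xy [-0.1297 -0.0103]
scene sleeve vis 15 hook xy [-0.1258 -0.0187] z 0.21185163042579666 0.21477931151167737
scene bar 65 hook x -0.12687571829973646 y -0.0724406756491363 0.05138487731785796 z 0.20867056701701736 slope deg 0.5247896284733808 zslope -1.5108060413228122
scene rim 755 [[-0.1742250096766609, -0.07740665141365738], [-0.08984928816919271, 0.05387159567175399]] mid [-0.132  -0.0118]
top sleeve vis 17 hook xy [-0.1267 -0.0223] z 0.21386436114382215 0.2175162350655852
top bar 90 hook x -0.1276208914513191 y -0.07351065875415076 -0.035384316013170276 z 0.21090224930734608 slope deg 1.5229556168716727 zslope 6.119547415629588
top rim 929 [[-0.1735866190278939, -0.07820784171901106], [-0.08894322861368327, 0.04973196470997876]] mid [-0.1313 -0.0142]
```

Bar at hook frame (−127, −10) mm, z about 207 mm. I'll trim tilt, shift +10 mm in y and lower to about 190 mm.

apply_moves:
  plan:
    - [[0,0,0.2,-0.3,0.006,-0.014,0],[0,0,0.2,-0.3,0.006,-0.014,0],[0,0,0,0,0,0,0],[0,0,0,0,0,0,0],[0,0,0,0,0,0,0]]

```text
time_s: 9.65
tcp_pos: [0.4928, 0.2288, 0.1584]
ee_rot: [[0.138, -0.99, 0.006], [-0.99, -0.138, 0.002], [-0.001, -0.006, -1.0]]
wrist_force: [-0.4, 0.2, -4.7]
gripper_width: 0.141
```

```bash
python3 bk.py
```

```text
9.65 [0.4928 0.2288 0.1584] 0.1410662630083068 [-0.3592  0.217  -4.6852] [ 0.1857  0.01   -0.0008] [ 42.0894  16.039  -15.1217   0.152  -58.5163 -34.2351]
[[ 0.138  -0.9904  0.0057]
 [-0.9904 -0.138   0.0021]
 [-0.0013 -0.0059 -1.    ]]
tcp hook xy [-0.1286 -0.0047]
scene sleeve vis 15 hook xy [-0.1254 -0.0165] z 0.19958114269165916 0.20253376634758613
scene bar 67 hook x -0.12749754256770504 y -0.0671270277387762 0.05720991738085811 z 0.1951926738424186 slope deg 0.8438229473059005 zslope -0.5423699600006209
scene rim 728 [[-0.17220054505525084, -0.07175344928030812], [-0.08758229743186129, 0.06025845411494939]] mid [-0.1299 -0.0057]
top sleeve vis 23 hook xy [-0.1279 -0.0163] z 0.20080000292460437 0.2048094497106645
top bar 85 hook x -0.12800176161163376 y -0.0679661730573517 -0.03019798380825954 z 0.1982050250925636 slope deg 1.0340319079257896 zslope 9.131827824298119
top rim 893 [[-0.1716082463816002, -0.07236469246034144], [-0.08693642689429584, 0.05537497137989621]] mid [-0.1293 -0.0085]
```

apply_moves:
  plan:
    - [[0,0,0.1,-0.15,0,0.003,0.005],[0,0.3,0.2,-0.1,0,0.003,0.005],[0,0.5,0.1,0,0,0,0],[0,0.5,0.07,0,0,0,0],[0,0.5,0.07,0,0,0,0],[0,0.4,0.05,0,0,0,0],[0,0,0,0,0,0,0],[0,0,0,0,0,0,0]]

```text
time_s: 10.42
tcp_pos: [0.5544, 0.2467, 0.1511]
ee_rot: [[0.151, -0.989, 0.001], [-0.989, -0.151, 0.004], [-0.004, -0.001, -1.0]]
wrist_force: [-0.8, -1.2, -4.9]
gripper_width: 0.14
```

```bash
python3 bk.py; python3 look.py g9 420 160 200 150
```

```text
10.4167 [0.5544 0.2467 0.1511] 0.13972593276620587 [-0.7688 -1.1535 -4.9318] [0.0532 0.0916 0.026 ] [ 39.1774  22.4395  -6.49    -0.1541 -60.8934 -30.4356]
[[ 0.1507 -0.9886  0.0009]
 [-0.9886 -0.1507  0.0038]
 [-0.0036 -0.0015 -1.    ]]
tcp hook xy [-0.0651  0.0043]
scene sleeve vis 28 hook xy [-0.062  -0.0156] z 0.1820907727840792 0.19524772269430463
scene bar 55 hook x -0.06285316252311941 y -0.05774947474309045 0.06316634649831579 z 0.1893597136466038 slope deg 0.19761765515766325 zslope -2.756579815619319
scene rim 692 [[-0.1093876258451879, -0.06284760269910902], [-0.025225170297960745, 0.0691826592117649]] mid [-0.0673  0.0032]
top sleeve vis 12 hook xy [-0.0653 -0.0221] z 0.1838493399493838 0.19406179262088788
top bar 82 hook x -0.06426827187709157 y -0.05931548871327212 -0.021144382762880984 z 0.19050350318153722 slope deg 0.39979471344988776 zslope 7.537018692176185
top rim 858 [[-0.10815765562800454, -0.06332515053114755], [-0.023280732945995426, 0.06509447818145568]] mid [-0.0657  0.0009]
10.5667 [0.5536 0.2464 0.1514] 0.1393946796668899 [ 0.3533 -0.6021 -3.8513] [ 0.0931  0.0659 -0.0003] [ 39.2146  22.3393  -6.5971  -0.1454 -60.8782 -30.4408]
[[ 0.1513 -0.9885  0.0011]
 [-0.9885 -0.1513  0.0038]
 [-0.0036 -0.0017 -1.    ]]
```

View pics/g9.png

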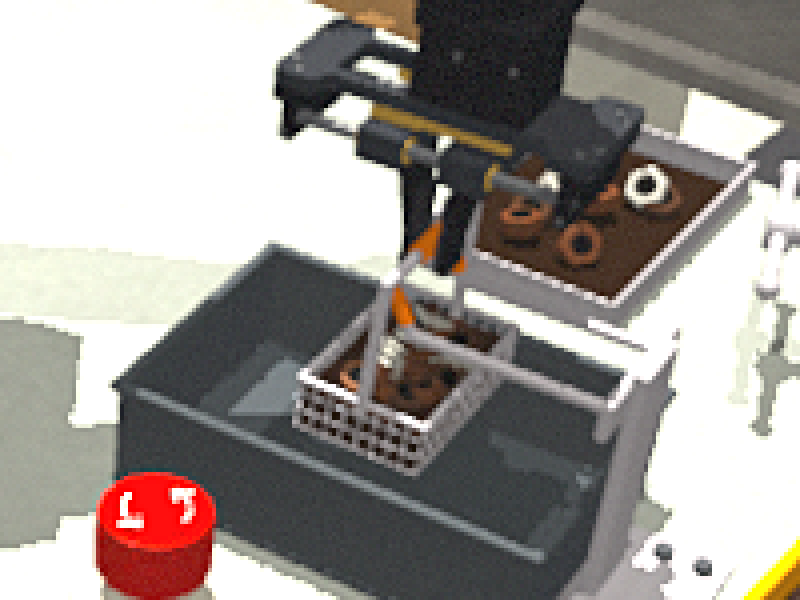

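The bar is passing above the tips with both tips inside the arch, and no contact shows. I'll go on to the seat.

apply_moves:
  plan:
    - [[0,0.4,0.04,0,0,0,0],[0,0.6,0.06,0,0,0,0],[0,0.6,0.06,0,0,0,0],[0,0.6,0.06,0,0,0,0],[0,0.3,0.03,0,0,0,0],[0,0,0,0,0,0,0],[0,0,0,0,0,0,0]]

```text
time_s: 11.15
tcp_pos: [0.618, 0.253, 0.1523]
ee_rot: [[0.154, -0.988, 0.001], [-0.988, -0.154, 0.004], [-0.004, -0.001, -1.0]]
wrist_force: [0.2, -0.2, -4.0]
gripper_width: 0.131
```

```bash
python3 bk.py
```

```text
11.15 [0.618  0.253  0.1523] 0.13131018458997418 [ 0.1536 -0.2468 -4.0168] [ 0.0249  0.0229 -0.0229] [ 36.0275  28.0838   2.9768  -0.1737 -64.7287 -27.0823]
[[ 0.1542 -0.988   0.0007]
 [-0.988  -0.1542  0.0039]
 [-0.0037 -0.0013 -1.    ]]
tcp hook xy [-0.0013  0.0017]
scene sleeve vis 19 hook xy [ 0.0017 -0.0076] z 0.19418539430198015 0.19701179798416915
scene bar 57 hook x 0.0008074906246358111 y -0.06287514916146679 -0.023679474150504937 z 0.19097778232735219 slope deg 1.6441529122473748 zslope 12.909697929068356
scene rim 726 [[-0.045421035349405406, -0.06577968598868841], [0.03900296016568042, 0.0666711240421803]] mid [-0.0032  0.0004]
top bar 86 hook x -0.0003364423704453685 y -0.06138574961102128 -0.023514098495373403 z 0.19187059483833904 slope deg 0.14025571791088837 zslope 7.645676757909157
top rim 798 [[-0.04451909240106157, -0.06580408845092171], [0.0402675275516627, 0.061709175682464854]] mid [-0.0021 -0.002 ]
```

Now over the seat. I'll lower about 33 mm and watch the force.

apply_moves:
  plan:
    - [[0,0,0,-0.3,0,0,-0.01],[0,0,0,-0.3,0,0,0],[0,0,0,-0.3,0,0,0],[0,0,0,-0.2,0,0,0],[0,0,0,0,0,0,0],[0,0,0,0,0,0,0]]

```text
time_s: 11.75
tcp_pos: [0.6141, 0.2525, 0.1217]
ee_rot: [[0.145, -0.989, -0.002], [-0.989, -0.145, 0.003], [-0.003, 0.002, -1.0]]
wrist_force: [0.5, 0.0, -4.2]
gripper_width: 0.133
```

apply_moves:
  plan:
    - [[0,0,0,-0.08,0,0,0],[0,0,0,-0.08,0,0,0],[0,0,0,0,0,0,0]]

```text
time_s: 12.0
tcp_pos: [0.6144, 0.2526, 0.1186]
ee_rot: [[0.146, -0.989, -0.001], [-0.989, -0.146, 0.003], [-0.003, 0.001, -1.0]]
wrist_force: [-0.7, -0.6, -2.9]
gripper_width: 0.141
```

```bash
python3 bk.py; python3 look.py g10 440 160 160 120
```

```text
12.0 [0.6144 0.2526 0.1186] 0.14101362030645626 [-0.7029 -0.6488 -2.914 ] [0.0295 0.2628 0.0675] [ 36.1892  29.3941   0.0917  -0.1841 -60.6684 -27.7174]
[[ 0.1458 -0.9893 -0.0012]
 [-0.9893 -0.1458  0.0026]
 [-0.0027  0.0009 -1.    ]]
tcp hook xy [-0.0049  0.0018]
scene sleeve vis 18 hook xy [-0.0021 -0.0075] z 0.16016275846228767 0.16331456744995004
scene bar 165 hook x -0.0007268229487792462 y -0.05835996449404591 0.0394039489614123 z 0.15016016598067336 slope deg 9.595640113874468 zslope -2.0754418657125715
scene rim 702 [[-0.04870371780276314, -0.06458952292099004], [0.035406158678728566, 0.05572244163732594]] mid [-0.0066 -0.0044]
top bar 192 hook x -0.006802846659446588 y -0.061174942046379556 0.03673189038343671 z 0.15135493522618526 slope deg -17.10620150147817 zslope -2.7664343010116434
top rim 709 [[-0.04804651148476729, -0.0654668846711776], [0.03687529877859578, 0.05326083942283852]] mid [-0.0056 -0.0061]
12.15 [0.6144 0.2527 0.1186] 0.1375745725016442 [-1.0512 -0.3727 -4.2629] [0.0485 0.1519 0.0119] [ 36.185   29.3948   0.0877  -0.1953 -60.6409 -27.7198]
[[ 0.1456 -0.9893 -0.001 ]
 [-0.9893 -0.1456  0.0029]
 [-0.0031  0.0006 -1.    ]]
```

View pics/g10.png

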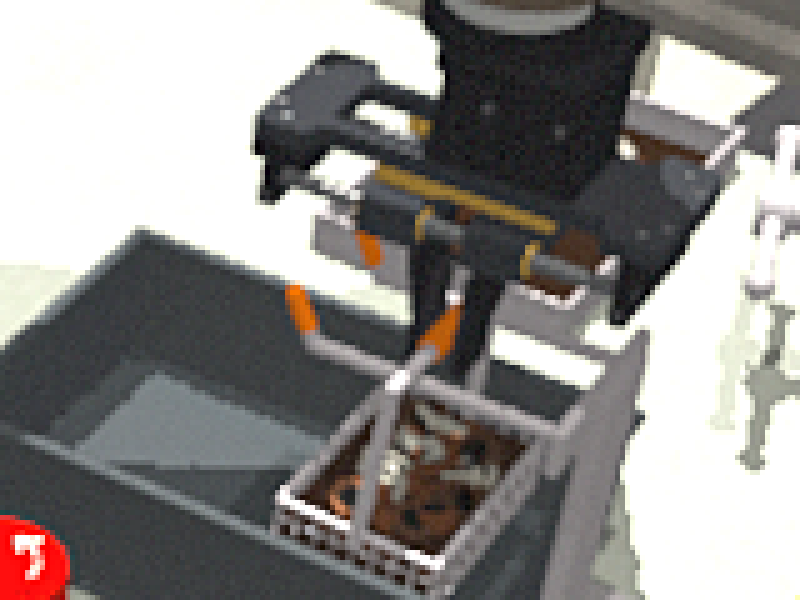

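apply_moves:
  plan:
    - [[0,0,0,-0.06,0,0,0],[0,0,0,-0.06,0,0,0],[0,0,0,0,0,0,0],[0,0,0,0,0,0,0]]

```text
time_s: 12.48
tcp_pos: [0.6147, 0.2528, 0.1185]
ee_rot: [[0.146, -0.989, 0.001], [-0.989, -0.146, 0.004], [-0.004, -0.002, -1.0]]
wrist_force: [-0.4, 0.1, -3.2]
gripper_width: 0.141
```

apply_moves:
  plan:
    - [[0,0,0,-0.15,0,0,0],[0,0,0,-0.15,0,0,0]]

```text
time_s: 12.65
tcp_pos: [0.6152, 0.2528, 0.1177]
ee_rot: [[0.149, -0.989, 0.004], [-0.989, -0.149, 0.003], [-0.002, -0.005, -1.0]]
wrist_force: [-11.3, -0.2, 16.8]
gripper_width: 0.135
```

Contact: the force has turned to +17 N, so the bar is on the prongs. Now to release.

apply_moves:
  plan:
    - [[0,0,0,0.05,0,0,0],[35,0,0,0,0,0,0],[35,0,0,0,0,0,0],[35,0,0,0,0,0,0],[35,0,0,0,0,0,0]]

```text
time_s: 13.07
tcp_pos: [0.6185, 0.2544, 0.1212]
ee_rot: [[0.149, -0.989, 0.013], [-0.989, -0.149, 0.007], [-0.005, -0.014, -1.0]]
wrist_force: [0.5, 0.3, -0.4]
gripper_width: 0.316
```

```bash
python3 bk.py; python3 look.py g11 440 160 160 120
```

```text
13.0667 [0.6185 0.2544 0.1212] 0.3164529914434779 [ 0.4672  0.2524 -0.368 ] [ 0.0579  0.0281 -0.0332] [ 36.2442  29.2229   0.0675   0.1455 -59.9895 -27.7292]
[[ 0.1493 -0.9887  0.0133]
 [-0.9888 -0.1493  0.0071]
 [-0.005  -0.0142 -0.9999]]
tcp hook xy [-0.0006  0.003 ]
scene sleeve vis 27 hook xy [ 0.0003 -0.0002] z 0.15842710131298648 0.16232819372432217
scene bar 172 hook x 0.0007822113675119134 y -0.05859945332661831 0.052176815176633334 z 0.15057426255765372 slope deg 3.7764684237239052 zslope 0.22983060653667836
scene rim 721 [[-0.0435192212538569, -0.0631430329695905], [0.040670530301735855, 0.049517950117982]] mid [-0.0014 -0.0068]
top sleeve vis 12 hook xy [-0.0023 -0.0138] z 0.16045186589105684 0.16227829767157564
top bar 174 hook x -0.0015058624849410103 y -0.060856405409793306 -0.023862761106926034 z 0.15123900300192078 slope deg 5.139026010219302 zslope -5.502831892665821
top rim 685 [[-0.043538578754985305, -0.06424269873506833], [0.041214171199830556, 0.03653728394348954]] mid [-0.0012 -0.0139]
13.2167 [0.6181 0.2542 0.121 ] 0.34000639980376907 [-0.6797 -0.6085 -0.2162] [ 0.0587 -0.0175 -0.011 ] [ 36.2459  29.2244   0.0463   0.1244 -60.0223 -27.7305]
[[ 0.1492 -0.9887  0.0124]
 [-0.9888 -0.1491  0.0067]
 [-0.0048 -0.0132 -0.9999]]
```

View pics/g11.png

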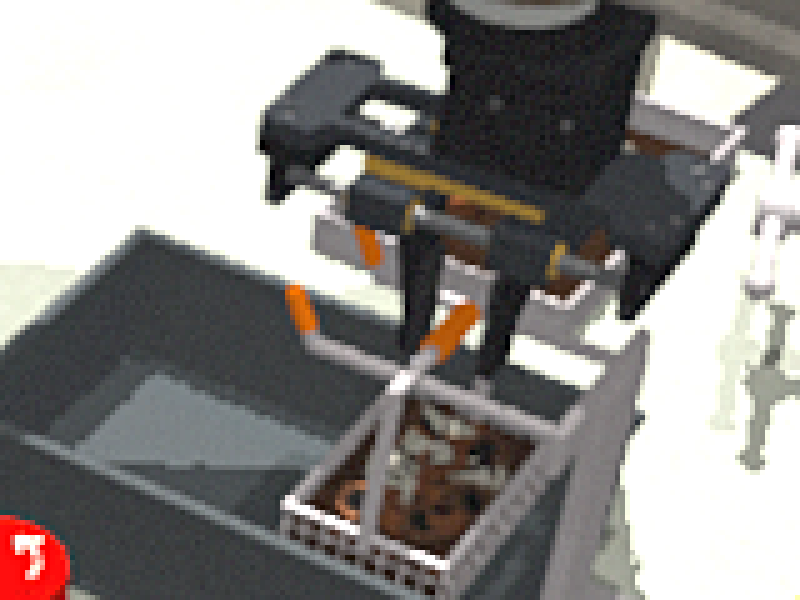

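The basket rests on both prongs and hangs level, with the force near zero and the fingers open around the sleeve. I'll retract straight up.

apply_moves:
  plan:
    - [[36,0,0,0.3,-0.006,0.012,0],[36,0,0,0.4,0,0,0],[36,0,0,0.5,0,0,0],[36,0,0,0.7,0,0,0],[60,0,0,0.8,0,0,0],[100,0,0,0.8,0,0,0],[100,0,0,0.8,0,0,0],[100,0,0,0.5,0,0,0],[100,0,-0.4,0.2,0,0,0],[100,0,-0.7,0,0,0,0],[100,0,-0.9,0,0,0,0],[100,0,-0.9,0,0,0,0]]

```text
time_s: 14.22
tcp_pos: [0.6167, 0.1794, 0.2519]
ee_rot: [[0.154, -0.988, 0.001], [-0.988, -0.154, 0.001], [-0.001, -0.001, -1.0]]
wrist_force: [0.5, -0.5, -0.4]
gripper_width: 0.884
```

```bash
python3 look.py g12 420 190 200 150
```

```text
14.2667 [0.6162 0.1753 0.2521] 0.923566928139566 [-1.8351 -1.3797 -0.4871] [-0.0826  0.157  -0.0369] [ 30.3422  22.0368   7.6248   0.0322 -75.6191 -21.7145]
[[ 0.1502 -0.9887 -0.0002]
 [-0.9887 -0.1502 -0.0007]
 [ 0.0007  0.0003 -1.    ]]
```

View pics/g12.png

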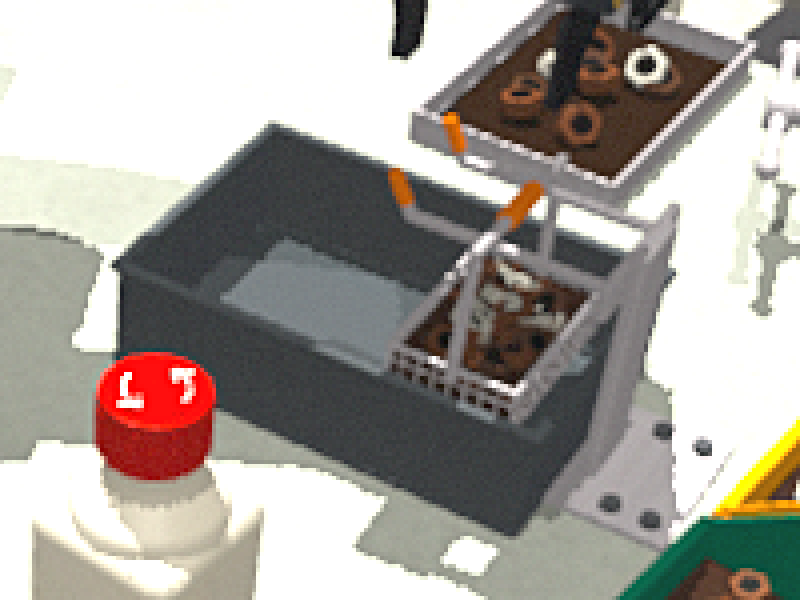

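The basket hangs freely on both prongs with its nuts in place, the sleeve at (520,205) in this zoom. Next is the cap at (0.6164, −0.0717).

apply_moves:
  plan:
    - [[100,0,-0.9,0,0,0,0],[100,0,-0.9,0,0,0,0],[100,0,-0.9,0,0,0,0],[100,0,-0.9,0,0,0,0],[100,0,-0.9,0,0,0,0],[100,0,-0.9,0,0,0,0],[100,0,-0.9,0,0,0,0],[100,0,-0.9,0,0,0,0],[100,0,-0.9,0,0,0,0],[100,0,-0.8,0,0,0,0],[100,0,0,0,0,0,0],[100,0,0,0,0,0,0]]

```text
time_s: 15.27
tcp_pos: [0.6022, -0.0765, 0.2403]
ee_rot: [[0.135, -0.991, -0.022], [-0.991, -0.135, -0.004], [0.001, 0.022, -1.0]]
wrist_force: [-0.1, 0.2, 0.8]
gripper_width: 1.0
```

apply_moves:
  plan:
    - [[100,0.3,0.1,-0.2,0.004,-0.022,0],[100,0.3,0.1,-0.3,0,0,0],[100,0,0,-0.3,0,0,0],[100,0,0,0,0,0,0],[100,0,0,0,0,0,0]]

```text
time_s: 15.68
tcp_pos: [0.6154, -0.0716, 0.2166]
ee_rot: [[0.134, -0.991, -0.004], [-0.991, -0.134, 0.0], [-0.001, 0.004, -1.0]]
wrist_force: [0.6, -0.1, 0.4]
gripper_width: 1.001
```

```bash
python3 look.py g13 358 205 110 84
python3 - <<'E'
from h import *
np.set_printoptions(precision=4,suppress=True)
c=dict(np.load("last.npz"));s=sense();p=np.array(s["tcp_pos"]);R=np.array(s["ee_rot"])
P=cloud(c);L=(P-p)@R
m=(c["depth"]>0)&(np.abs(L[...,0])<.03)&(np.abs(L[...,1])<.075)&(L[...,2]>-.07)&(L[...,2]<.01)&(c["pixels"].max(-1)<60)
q=L[m]
for k in(q[:,1]<0,q[:,1]>0): print(k.sum(),q[k].min(0),q[k].max(0))
import m3; m3.cap(c,"scene")
E
```

```text
15.7333 [ 0.6152 -0.0715  0.2163] 1.0018865939421258 [-0.7432  0.448  -0.965 ] [ 0.0938  0.0017 -0.0496] [  8.2913  21.1211   1.1931  -0.0715 -70.3502  -0.5384]
[[ 0.1345 -0.9909 -0.005 ]
 [-0.9909 -0.1345  0.0005]
 [-0.0011  0.0049 -1.    ]]
186 [-0.0131 -0.0584 -0.0698] [ 0.0117 -0.0431 -0.0221]
202 [-0.0187  0.0202 -0.07  ] [0.0115 0.0551 0.0049]
scene cap top 585 [ 0.6204 -0.0764  0.2127] [ 0.6173 -0.0716  0.2083] [0.0569 0.057  0.0172]
((615.8565063476562, -70.81241607666016), (54.322452545166016, 56.99228286743164), 41.7262077331543)
 body ((617.6826782226562, -72.05546569824219), (88.8349380493164, 90.71092224121094), 2.529350996017456)
```

View pics/g13.png

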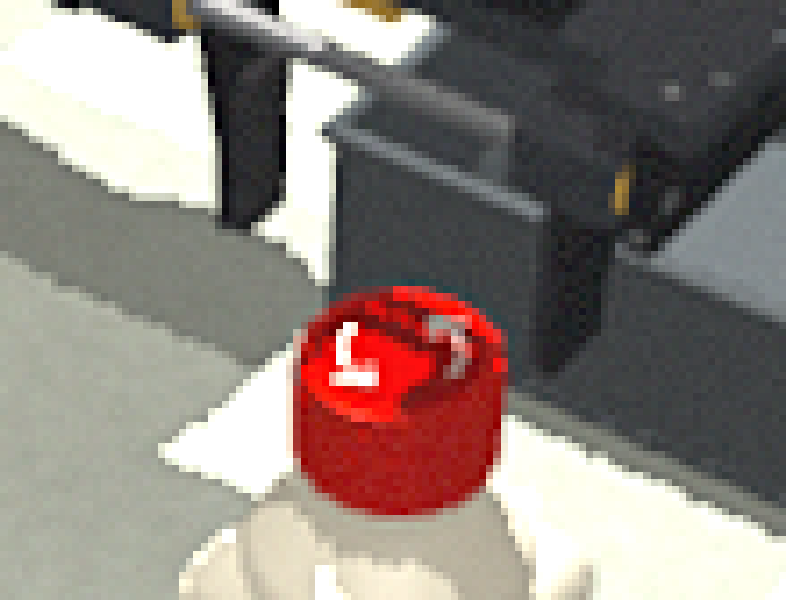

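The fingers straddle the cap symmetrically: left tip (250,225), right finger at (575,370), cap centre (400,350) in this zoom. I'll descend.

apply_moves:
  plan:
    - [[100,0.05,0,-0.4,0,-0.005,0],[100,0,0,-0.5,0,0,0],[100,0,0,-0.5,0,0,0],[100,0,0,-0.4,0,0,0],[100,0,0,-0.2,0,0,0],[100,0,0,0,0,0,0],[100,0,0,0,0,0,0]]

```text
time_s: 16.32
tcp_pos: [0.6176, -0.0695, 0.1662]
ee_rot: [[0.138, -0.99, 0.003], [-0.99, -0.138, -0.0], [0.001, -0.003, -1.0]]
wrist_force: [-0.0, 1.1, -0.1]
gripper_width: 1.001
```

```bash
python3 look.py g14 358 205 110 84
```

```text
16.3667 [ 0.6176 -0.0695  0.1663] 1.0016512574194216 [-0.3031  0.2493 -0.0071] [ 0.1248 -0.0487 -0.0554] [  8.5011  23.0559  -3.2465   0.0463 -63.4932  -0.5664]
[[ 0.1384 -0.9904  0.0036]
 [-0.9904 -0.1384 -0.0002]
 [ 0.0007 -0.0036 -1.    ]]
```

View pics/g14.png

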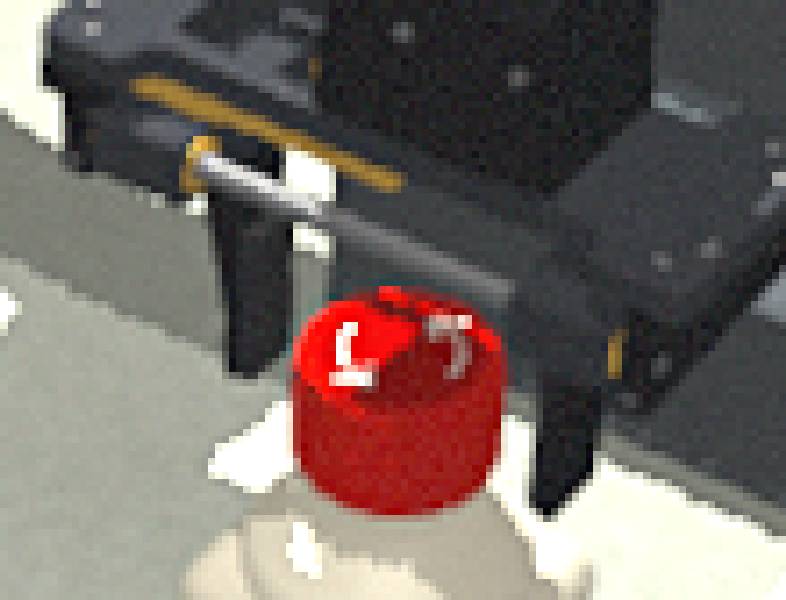

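apply_moves:
  plan:
    - [[100,-0.06,-0.1,-0.2,0,0.003,0],[100,0,0,0,0,0,0],[100,0,0,0,0,0,0]]

```text
time_s: 16.62
tcp_pos: [0.6171, -0.0722, 0.1628]
ee_rot: [[0.139, -0.99, 0.004], [-0.99, -0.139, -0.0], [0.001, -0.004, -1.0]]
wrist_force: [-0.3, -0.1, 0.7]
gripper_width: 0.999
```

apply_moves:
  plan:
    - [[0,0,0,0,0,0,0],[0,0,0,0,0,0,0],[0,0,0,0,0,0,0],[0,0,0,0,0,0,0],[0,0,0,0,0,0,0],[0,0,0,0,0,0,0],[0,0,0,0,0,0,0]]

```text
time_s: 17.2
tcp_pos: [0.617, -0.0726, 0.1638]
ee_rot: [[0.138, -0.99, 0.004], [-0.99, -0.138, -0.0], [0.001, -0.004, -1.0]]
wrist_force: [1.0, -0.6, -0.3]
gripper_width: 0.632
```

Gripped at 55 mm. Now press: the baseline z is 0.1638.

apply_moves:
  plan:
    - [[0,0,0,-0.12,0,0,0],[0,0,0,-0.12,0,0,0]]

```text
time_s: 17.37
tcp_pos: [0.617, -0.0726, 0.1602]
ee_rot: [[0.139, -0.99, 0.005], [-0.99, -0.139, -0.001], [0.002, -0.005, -1.0]]
wrist_force: [-2.7, 1.2, 7.8]
gripper_width: 0.633
```

apply_moves:
  plan:
    - [[0,0,0,-0.12,0,0,0],[0,0,0,-0.1,0,0,0.04],[0,0,0,-0.08,0,0,0.06]]

```text
time_s: 17.62
tcp_pos: [0.6176, -0.0726, 0.1583]
ee_rot: [[0.242, -0.97, 0.01], [-0.97, -0.242, -0.002], [0.004, -0.009, -1.0]]
wrist_force: [-3.4, 2.1, 8.2]
gripper_width: 0.636
```

apply_moves:
  plan:
    - [[0,-0.02,0,-0.05,0.002,0.01,0.1],[0,0,0,-0.05,0,0,0.1],[0,0,0,-0.05,0,0,0.1]]

```text
time_s: 17.87
tcp_pos: [0.6178, -0.0723, 0.1603]
ee_rot: [[0.53, -0.848, 0.004], [-0.848, -0.53, 0.001], [0.002, -0.004, -1.0]]
wrist_force: [-4.1, 1.4, 7.3]
gripper_width: 0.632
```

```bash
python3 look.py g15 358 205 110 84
```

```text
17.9167 [ 0.6178 -0.0724  0.1603] 0.6362578509956069 [-3.3545  1.0105  6.6448] [0.3248 1.0181 0.0924] [  8.2101  23.3578  -3.6656   0.0163 -62.725   24.0389]
[[ 0.5337 -0.8457  0.0044]
 [-0.8457 -0.5337  0.0004]
 [ 0.002  -0.0039 -1.    ]]
```

View pics/g15.png

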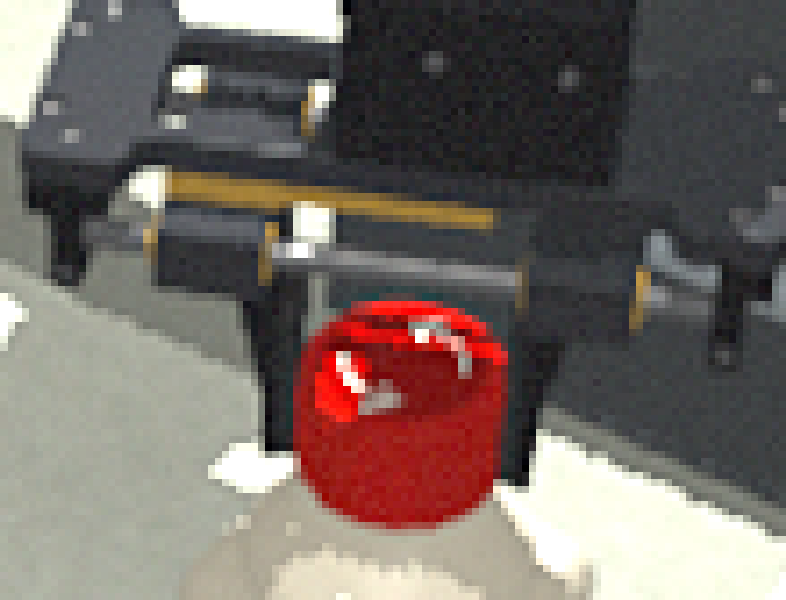

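The cap is turning with the gripper (arrows rotated, about 24° so far) and has gone down. I'll press a little more and carry on.

apply_moves:
  plan:
    - [[0,-0.03,0,-0.16,0,0.004,0.03],[0,0,0,-0.12,0,0,0.09],[0,0,0,-0.1,0,0,0.1]]

```text
time_s: 18.17
tcp_pos: [0.6184, -0.0722, 0.1579]
ee_rot: [[0.712, -0.702, 0.007], [-0.702, -0.712, 0.0], [0.005, -0.005, -1.0]]
wrist_force: [-5.1, 2.3, 9.8]
gripper_width: 0.632
```

apply_moves:
  plan:
    - [[0,-0.03,0,-0.1,0,0.004,0.1],[0,0,0,-0.1,0,0,0.1],[0,0,0,-0.1,0,0,0.08]]

```text
time_s: 18.42
tcp_pos: [0.6188, -0.0718, 0.1577]
ee_rot: [[0.886, -0.463, 0.009], [-0.463, -0.886, 0.001], [0.008, -0.005, -1.0]]
wrist_force: [-4.3, 3.1, 9.5]
gripper_width: 0.634
```

apply_moves:
  plan:
    - [[0,-0.04,0,-0.1,0,0.009,0.07],[0,0,0,-0.05,0,0,0.02],[0,0,0,0,0,0,0]]

```text
time_s: 18.67
tcp_pos: [0.6187, -0.0717, 0.1598]
ee_rot: [[0.928, -0.373, 0.006], [-0.374, -0.928, 0.0], [0.005, -0.002, -1.0]]
wrist_force: [-2.9, 0.1, 4.5]
gripper_width: 0.631
```

```bash
python3 look.py g16 358 205 110 84
```

```text
18.7167 [ 0.6187 -0.0717  0.16  ] 0.6341676853274382 [-2.4028  0.2509  5.889 ] [ 0.2969  0.8947 -0.0112] [  8.2725  23.3958  -3.6613   0.0418 -62.6093  59.7489]
[[ 0.9274 -0.3739  0.0059]
 [-0.374  -0.9274  0.0002]
 [ 0.0054 -0.0024 -1.    ]]
```

View pics/g16.png

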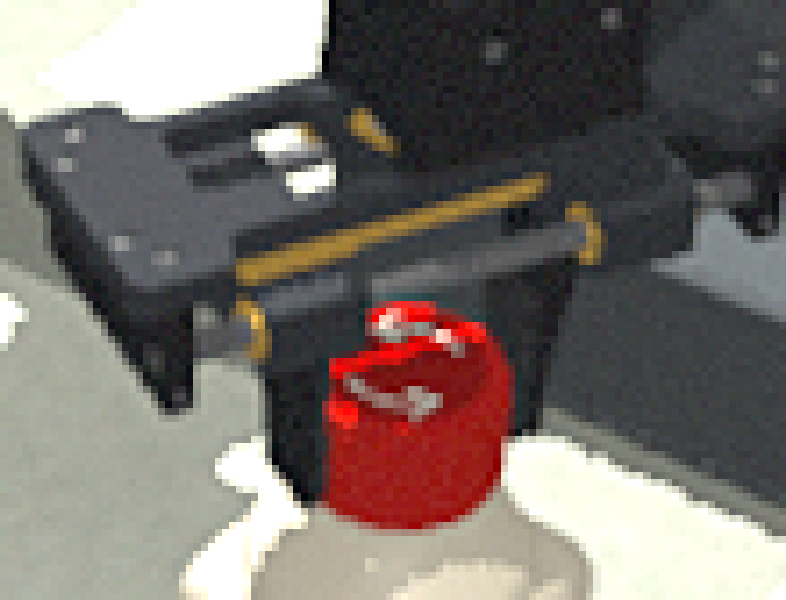

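The gripper and the cap's arrows have both turned about 60°. I'll lift gently.

apply_moves:
  plan:
    - [[0,0,0,0.1,0,0,0],[0,0,0,0.15,0,0,0],[0,0,0,0.2,0,0,0]]

```text
time_s: 18.97
tcp_pos: [0.6181, -0.0716, 0.1712]
ee_rot: [[0.927, -0.374, 0.005], [-0.374, -0.927, 0.001], [0.004, -0.002, -1.0]]
wrist_force: [1.3, 1.2, 0.4]
gripper_width: 0.633
```

apply_moves:
  plan:
    - [[0,0,0,0.25,0,0.004,0],[0,0,0,0.3,0,0,0],[0,0,0,0.3,0,0,0],[0,0,0,0.3,0,0,0],[0,0,0,0.2,0,0,0],[0,0,0,0.1,0,0,0],[0,0,0,0,0,0,0],[0,0,0,0,0,0,0],[0,0,0,0,0,0,0]]

```text
time_s: 19.72
tcp_pos: [0.6194, -0.0715, 0.2121]
ee_rot: [[0.927, -0.374, 0.004], [-0.374, -0.927, 0.001], [0.003, -0.002, -1.0]]
wrist_force: [-0.7, -0.2, -1.3]
gripper_width: 0.633
```

```bash
python3 look.py g17 400 195 240 180
python3 - <<'E'
from h import *
np.set_printoptions(precision=4,suppress=True)
t=capture("top");save(t,"top_end.png")
for n,c in(("scene",dict(np.load("last.npz"))),("top",t)):
    P=cloud(c);px=c["pixels"].astype(int);red=(px[...,0]>70)&(px[...,0]>2*px[...,1])&(px[...,0]>2*px[...,2])&(c["depth"]>0)
    m=red&(np.abs(P[...,:2]-[.617,-.072])<.04).all(-1)&(P[...,2]>.19);q=P[m]
    if len(q): print(n,len(q),q.min(0),q.max(0))
st()
E
```

```text
19.7667 [ 0.6194 -0.0715  0.2119] 0.6331872311862862 [-0.0071 -0.3066  0.0544] [ 0.0083 -0.0004 -0.0149] [  8.2531  21.4211   0.9973  -0.0323 -69.3788  59.7768]
[[ 0.9273 -0.3743  0.0033]
 [-0.3743 -0.9273  0.001 ]
 [ 0.0027 -0.0022 -1.    ]]
scene 665 [ 0.5966 -0.099   0.1976] [ 0.6471 -0.0424  0.2638]
top 64 [ 0.5906 -0.0992  0.233 ] [ 0.6237 -0.0525  0.2805]
19.8167 [ 0.6193 -0.0715  0.2118] 0.6299279481776402 [-0.1565  0.2542 -0.6914] [ 0.0196  0.0319 -0.015 ] [  8.251   21.4268   0.9912  -0.0297 -69.378   59.7737]
[[ 0.9273 -0.3744  0.0032]
 [-0.3744 -0.9273  0.0009]
 [ 0.0026 -0.0021 -1.    ]]
```

View pics/g17.png

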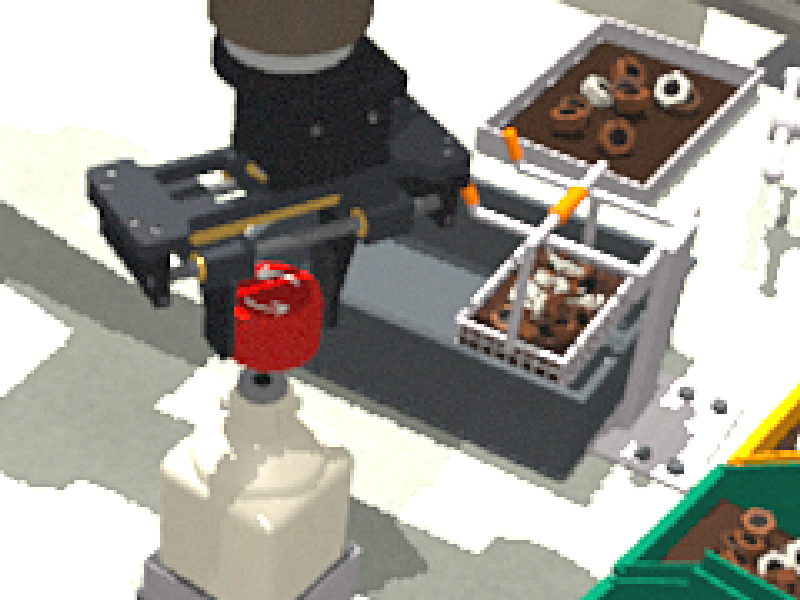

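View pics/top_end.png

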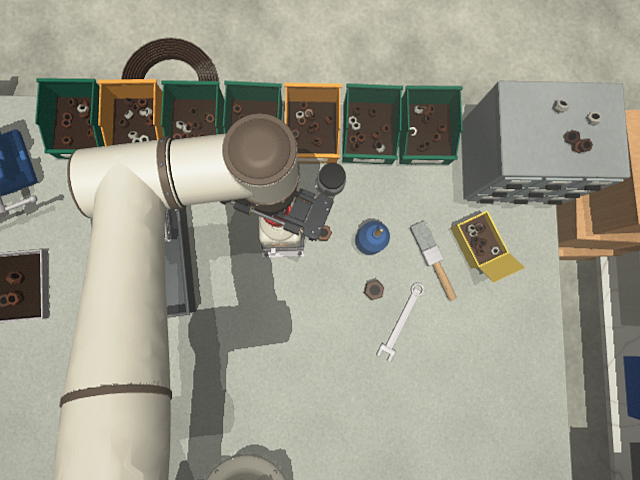

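The cap is off, upright at (280,320) in the zoom, with the bare mouth and grey disc below it at (262,382). The basket hangs on the hook, the bystanders are where they were and the arm is still, so I'll hand it in.

```bash
python3 -c "
from h import *
st(); print(sense()['joint_velocities']); print(finish_job())"
```

```text
19.8167 [ 0.6193 -0.0715  0.2118] 0.6299279481776402 [-0.1565  0.2542 -0.6914] [ 0.0196  0.0319 -0.015 ] [  8.251   21.4268   0.9912  -0.0297 -69.378   59.7737]
[[ 0.9273 -0.3744  0.0032]
 [-0.3744 -0.9273  0.0009]
 [ 0.0026 -0.0021 -1.    ]]
[-0.0197  0.0886 -0.0754  0.0212 -0.0297 -0.0201]
the job is handed in; nothing more can be done
None
```

I finished the job and handed it in at about 20 s of the 58 s allowed.

**Basket:** I carried it level to the front of the tank, moved it back over the prong tips and lowered it onto the hook seat. I let go of it there. It hangs level and free inside the tank with the nuts still in it, and after release the wrist force was near zero.

**Cap:** I pressed it about 4–6 mm (8–10 N), turned it about 60° anticlockwise and lifted it straight off. At the end it was still gripped (opening 0.63, about 55 mm), upright and still. It was about 48 mm above its locked height, so its lower edge is roughly 37 mm above the mouth. The last picture shows the bare mouth and grey disc below it.

**Checks that disagreed:**
- **TCP reading:** the reported TCP lay about 28 mm lower along the tool than the camera depth showed the fingers to be. I went by the cameras, and the basket's contact height and the cap's pressing travel and force agreed with them.
- **Cap position reading:** the measured x while turning sat about 2 mm from the camera's value for the cap, with a side force of up to about 5 N. Both disappeared as a concern once the cap was free.

The bystanders that show in the last top picture look unmoved. The bright nut was hidden by the arm in that view, so I could not check it.

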